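# Pack the spares case and shut its lid

## Task

Open the blue spares case by its knob to a steep angle (at least about 75 degrees) and let go for a few seconds, to test that the lid stays up by itself. Then, with the lid standing open, lay all the spares that are out on the worktop (terminal block pack, fuse carton, battery block, terminal board, probe case, whichever are there) flat on the case's floor, side by side with none on top of another or propped on a wall, and finally shut the lid fully; leave the spanner, the screwdriver and the oil bottle alone.

Things in the scene. Friction and masses are not known exactly. Their poses are not given: they have to be found in the camera images.
- kit_case: flat blue carrying case for spares, open-topped below its lid, standing fixed on the worktop; 170 (x) x 310 (y) x 48 high without lid, walls and floor 5 thick, so 160 x 300 x 43 deep inside. Origin: centre of its underside; x runs from its front (robot side, knob) to the hinge at its back, y along the hinge. With the lid it is 56 high
- case_floor (a point): centre of the case's inner floor; axes of the case
- lid_hinge (a point): middle of the lid's hinge line, at the back rim of the case, 85 behind the case's centre and 48 above its underside; axes of the case
- lid (a joint): lid angle in rad: 0 shut on the rim, 1.57 upright, stop at 1.8 (leaning back). The lid is a flat blue plate 170 x 310 x 6, 0.3 kg. Friction hinge: let go above about 1.0 rad it stays where it is, below that it falls shut; about 2 N at the knob lifts it, 1 N moves it when upright
- lid_knob (a point): centre of the black roller knob in front of the lid's middle: 20 in diameter, 26 wide, its axis along the hinge (case y), so it can be pinched across its two flat ends with the fingers pointing down and pivots between them while the lid swings. It stands 30 in front of the lid's front edge on a tongue 10 wide, 200 from the hinge line; 51.5 above the worktop when the lid is shut. Moves with the lid
- terminal_pack: pack of grey terminal blocks with two blue ones, a ribbed block; 45 (x) x 57 (y) x 36 high, lying flat. Origin: centre of its underside, z up. To be packed. May be absent (then None)
- fuse_carton: small teal-green fuse carton; 32 (x) x 50 (y) x 22 high, lying flat. Origin: centre of its underside, z up. To be packed. May be absent (then None)
- battery_block: black battery block with an orange band; 26 (x) x 52 (y) x 17 high, lying flat. Origin: centre of its underside, z up. To be packed. May be absent (then None)
- pcb_module: green terminal board module: a dark green board 44x70 whose edges lie 3 to 5 above its underside, with a light green comb 10 wide and 15 high along the -x edge and a small blue post; 45 (x) x 70 (y) x 17 high, lying flat. Origin: centre of its underside, z up. To be packed. May be absent (then None)
- probe_case: small closed black probe case; 56 (x) x 76 (y) x 22 high, lying flat. Origin: centre of its underside, z up. To be packed. May be absent (then None)
- spanner_13: combination spanner, 29x163x7, lying; bystander, leave alone. Origin: centre of its underside
- oil_bottle: white and yellow oil bottle with red spout, 53x53x135, standing; bystander, leave alone. Origin: centre of its underside
- driver_cross: screwdriver with red and black handle, 26x159x30, lying; bystander, leave alone. Origin: centre of its underside

How it is judged:
On the way, in this order (a step that is already met when the one before it is completed fails the run):
1. the lid stands open at more than 1.2 rad (about 70 degrees) by itself, not touched by the robot, for two seconds (value of joint lid above 1.2 rad and velocity of joint lid between -0.05 and 0.05 rad/s and contact force between each of the fingers, the arm and lid below 0.1 N), for 2 s.
2. with the lid still open (more than 1.0 rad) all spares present lie released and at rest, flat on the case's floor side by side (value of joint lid above 1 rad and x of terminal_pack in the frame of case_floor between -0.07 and 0.07 m and y of terminal_pack in the frame of case_floor between -0.14 and 0.14 m and z of terminal_pack in the frame of case_floor between -0.006 and 0.01 m and angle between each of terminal_pack, fuse_carton, battery_block, pcb_module, probe_case's own z axis and vertical below 0.2 rad and x of fuse_carton in the frame of case_floor between -0.07 and 0.07 m and y of fuse_carton in the frame of case_floor between -0.14 and 0.14 m and z of fuse_carton in the frame of case_floor between -0.006 and 0.01 m and x of battery_block in the frame of case_floor between -0.07 and 0.07 m and y of battery_block in the frame of case_floor between -0.14 and 0.14 m and z of battery_block in the frame of case_floor between -0.006 and 0.01 m and x of pcb_module in the frame of case_floor between -0.07 and 0.07 m and y of pcb_module in the frame of case_floor between -0.14 and 0.14 m and z of pcb_module in the frame of case_floor between -0.006 and 0.01 m and x of probe_case in the frame of case_floor between -0.07 and 0.07 m and y of probe_case in the frame of case_floor between -0.14 and 0.14 m and z of probe_case in the frame of case_floor between -0.006 and 0.01 m and linear speed of each of terminal_pack, fuse_carton, battery_block, pcb_module, probe_case below 0.03 m/s and contact force between the fingers and terminal_pack below 0.1 N and contact force between the fingers and fuse_carton below 0.1 N and contact force between the fingers and battery_block below 0.1 N and contact force between the fingers and pcb_module below 0.1 N and contact force between the fingers and probe_case below 0.1 N), for 0.3 s.
At the end, for the whole second after the job is handed in: the lid is shut (less than 0.04 rad) and at rest, and every spare present lies in the case, flat (tilted less than 0.2 rad) with its underside less than 10 mm above the inner floor, at rest (value of joint lid below 0.04 rad and velocity of joint lid between -0.05 and 0.05 rad/s and x of terminal_pack in the frame of case_floor between -0.07 and 0.07 m and y of terminal_pack in the frame of case_floor between -0.14 and 0.14 m and z of terminal_pack in the frame of case_floor between -0.006 and 0.01 m and angle between each of terminal_pack, fuse_carton, battery_block, pcb_module, probe_case's own z axis and vertical below 0.2 rad and x of fuse_carton in the frame of case_floor between -0.07 and 0.07 m and y of fuse_carton in the frame of case_floor between -0.14 and 0.14 m and z of fuse_carton in the frame of case_floor between -0.006 and 0.01 m and x of battery_block in the frame of case_floor between -0.07 and 0.07 m and y of battery_block in the frame of case_floor between -0.14 and 0.14 m and z of battery_block in the frame of case_floor between -0.006 and 0.01 m and x of pcb_module in the frame of case_floor between -0.07 and 0.07 m and y of pcb_module in the frame of case_floor between -0.14 and 0.14 m and z of pcb_module in the frame of case_floor between -0.006 and 0.01 m and x of probe_case in the frame of case_floor between -0.07 and 0.07 m and y of probe_case in the frame of case_floor between -0.14 and 0.14 m and z of probe_case in the frame of case_floor between -0.006 and 0.01 m and linear speed of each of terminal_pack, fuse_carton, battery_block, pcb_module, probe_case below 0.03 m/s); the robot touches nothing.
It fails at once if the spanner is moved more than 4 cm from where it stood (distance of spanner_13 from where it was at the start of the episode above 0.04 m).
It fails at once if the oil bottle is moved more than 4 cm from where it stood (distance of oil_bottle from where it was at the start of the episode above 0.04 m).
It fails at once if the screwdriver is moved more than 4 cm from where it stood (distance of driver_cross from where it was at the start of the episode above 0.04 m).
Of terminal_pack, fuse_carton, battery_block, pcb_module, probe_case only 3 to 5 are there at a start; the rules pass over those that are not, and their reading is None.
At some moment in a run one of terminal_pack, fuse_carton, battery_block, pcb_module, probe_case may be knocked a few centimetres aside while the robot is not near it.
Once in a run the grip may slacken for a moment while it holds something.
It also fails if it takes over 210 s, if anything falls off the work surface, if the arm or the gripper's body presses on something with over 40 N, if the wrist force passes 120 N, or if a joint passes its speed limit or range.

## Robot

A 6-joint arm with a two-finger parallel gripper is mounted at the origin on a cart in front of the work surface, level with it; the furniture and walls round the work are solid. World frame = base frame: x ahead of the robot, y to its left, z up, the work surface at z = 0. Lengths are in m, angles in rad, forces in N, time in s.
With the tool pointing down it reaches from about 0.35 to 0.85 m from the base axis. Payload 8.1 kg.
Tool frame: the origin (TCP) lies on the centre line of the jaws, within the pads' length; the fingertips stand robot.tip_extent ahead of it and the grasp point (between the pads) lies 11 mm behind it (robot.tip_extent is the distance from the TCP to the fingertips, in m); y points along the fingers, z is the direction in which the jaws open and shut, and the axes are right-handed (so a half turn about y gives the same grasp; the last joint's range is limited). The gripper opens to 93 mm and grips with 3 to 60 N. Pads are 15 mm wide; open, the fingers measure 128 mm over their backs; the gripper's body (75 mm by 188 mm) begins 65 mm behind the grasp point.
Start: joints at [1.248, 0.13, 1.488, -0, 1.523, -0.085], TCP at [0.141, 0.583, 0.227] pointing down, gripper open.
Joint ranges: [-2.96, 2.96], [-0.89, 2.26], [0.02, 2.5], [-1.34, 4.48], [0, 2.73], [-2.66, 2.66]. Speed limits (rad/s): [2.39, 2.39, 2.79, 3.14, 3.14, 3.14].

## Interface

Orientations are given as a rotation vector (axis times angle).
In Python, from plant import monitor, optics, robot gives the robot as it stands.
- The arm moves only by the shell command python3 -m inch 'ROWS' [OPENING] [FORCE]. ROWS is JSON, a list that holds one entry, the list of rows, each a list of 6 numbers: the shift along the tool's x, y, z in mm, then the turn, a rotation vector about the tool's x, y, z in rad. A call has 1 to 8 rows; each row shifts and turns the commanded pose from where the row before left it, along the tool's axes as they then stand; what a row does not reach is not made up. A row lasts 1/8 s, in which the tool goes at most 62.5 mm and 10.7 degrees, less where a joint would pass 70% of its speed; a pose out of reach is approached as far as the arm can. A call is refused whole if a number of a shift passes 62.5 or a number of a turn 0.188, either way. A call with a gripper value outside its range is refused whole. OPENING is the finger opening in mm, from 0 to 93, set as the call begins (- or left out, the last holds). The fingers move at their own pace and stop on an object; FORCE is the grip in N (left out, the last holds). Time passes only in rows, so rows that do not move let the fingers close. It gives the time, the measured TCP pose, the force and the opening at its end, in the units of the state.
- monitor.read_state(): the state, without advancing time (a new reading comes with each control period).
- optics.read_camera(name): name is "scene" or "top" or "wrist"; returns a dict with "image" (384x512x3 uint8, blue, green, red), "fx", "fy", "cx", "cy" (pixels), "rvec" (rotation vector, rad) and "tvec" (3), from world to camera coordinates, as OpenCV has them. Camera axes: x right, y down, z forward; pixel columns grow to the right and rows downward; lengths in m; the calibration is good to about 2 mm. A picture is of the moment at which its call begins. There is no depth.
- robot.close_job(): hands the job in, once; it reports no verdict.
The state is a dict: "t": time; "q": joint angles; "dq": joint speeds; "joint_torque": joint torques, N m; "tool_pos": TCP position; "orientation": TCP orientation; "force": force on the tool from outside, world axes, zero at the start; "wrist_torque": the same for the moment, N m; "opening": finger opening in m.
Only numpy, scipy, OpenCV 4.12 (cv2) and the standard library are available. Lean on these libraries where they do the work, as an engineer would, in place of code of your own. Each camera call takes 0.05 s, during which the arm holds its last target.

## Working session

There is one attempt and no reset: what is moved stays moved. The work goes in short steps, Python scripts to look and compute and a shell command to move; the robot and the scene stay as the last step left them, time stands still between calls to the robot, and variables do not carry over. Pictures are saved under pics/ and viewed, and the job is handed in when it is done.

```bash
ls; mkdir -p pics; cat > h.py <<'E'
import numpy as np, cv2, sys
from plant import monitor, optics, robot
def cam(n, save=None):
    c=optics.read_camera(n)
    if save: cv2.imwrite('pics/'+save+'.png', c['image'])
    return c
def ray(c,u,v,z):
    R=cv2.Rodrigues(np.array(c['rvec'],float))[0]; t=np.array(c['tvec'],float).ravel()
    o=-R.T@t; d=R.T@np.array([(u-c['cx'])/c['fx'],(v-c['cy'])/c['fy'],1.])
    return o+d*(z-o[2])/d[2]
def proj(c,p):
    R=cv2.Rodrigues(np.array(c['rvec'],float))[0]; q=R@np.array(p,float)+np.array(c['tvec'],float).ravel()
    return c['fx']*q[0]/q[2]+c['cx'], c['fy']*q[1]/q[2]+c['cy']
def st():
    s=monitor.read_state(); R=cv2.Rodrigues(np.array(s['orientation'],float))[0]
    print('t',round(s['t'],2),'pos',np.round(np.array(s['tool_pos'])*1000,1),'F',np.round(s['force'],1),'open',round(s['opening']*1000,1)); print(np.round(R,3).tolist(), np.round(s['q'],2))
    return s,R
E
python3 - <<'E'
from h import *
s,R=st(); print(robot.tip_extent)
for n in ['scene','top','wrist']:
    c=cam(n,n+'0'); Rc=cv2.Rodrigues(np.array(c['rvec']))[0]; print(n,c['fx'],c['cx'],c['cy'],-Rc.T@np.array(c['tvec']).ravel(), Rc[2])
E
```

```text
pics
t 0.0 pos [141.1 582.6 225.6] F [ 0.   0.5 -0.8] open 93.6
[[0.972, -0.001, 0.236], [-0.236, -0.002, 0.972], [-0.0, -1.0, -0.002]] [ 1.25  0.13  1.49  0.    1.52 -0.09]
0.008
scene 462.92818504549933 250.6112249996743 192.79947356015194 [-0.24086685 -0.79279843  0.62049684] [ 0.65034996  0.62288935 -0.43480316]
top 348.9883801676421 255.8632117144261 194.3648288869207 [0.47323496 0.00550826 1.02773338] [ 0.12028213  0.00782874 -0.99270888]
wrist 299.4127051778258 253.6937650721349 190.41144687929466 [0.07737617 0.59888498 0.38442449] [ 0.22971271 -0.05669212 -0.97160593]
```

View pics/top0.png

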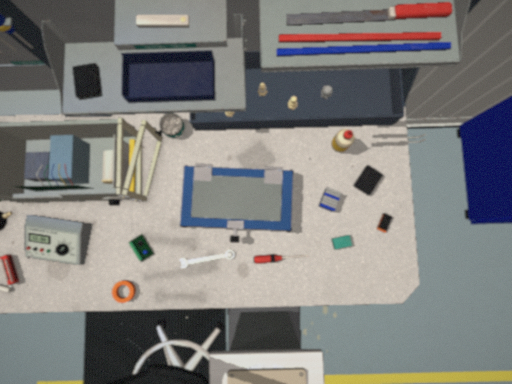

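View pics/scene0.png

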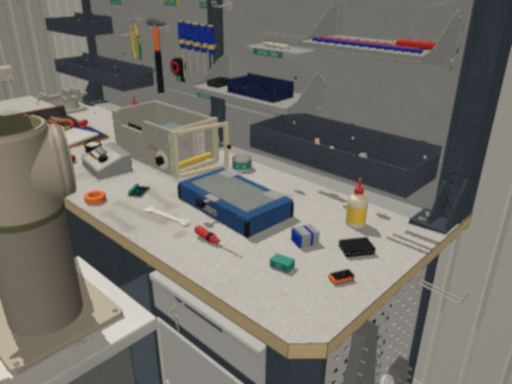

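View pics/wrist0.png

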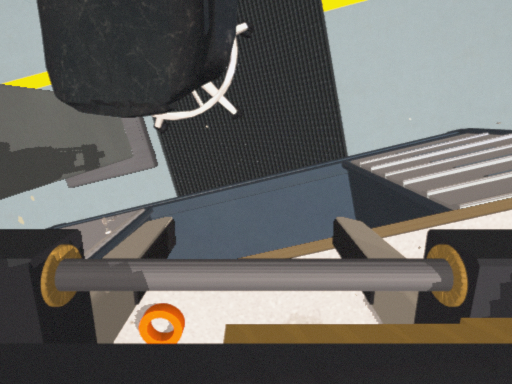

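Top view: case in the middle (180–293, 167–230), knob at (235,239). The pcb is at (142,248); terminal pack (331,199), probe case (369,180), battery (385,222) and carton (342,242) are on the right. The spanner and driver lie in front of the case and the oil bottle is at (343,141).

```bash
cat >> h.py <<'E'
def blob(c, win, f, hgt):
    x0,y0,x1,y1=win; im=c['image'][y0:y1,x0:x1]; hsv=cv2.cvtColor(im,cv2.COLOR_BGR2HSV).astype(int)
    m=f(hsv[...,0],hsv[...,1],hsv[...,2]).astype(np.uint8)
    cs,_=cv2.findContours(m,cv2.RETR_EXTERNAL,cv2.CHAIN_APPROX_NONE)
    k=max(cs,key=cv2.contourArea).reshape(-1,2)+[x0,y0]
    P=np.array([ray(c,u,v,hgt)[:2] for u,v in k],np.float32)*1000
    (cx,cy),(w,h),a=cv2.minAreaRect(P)
    if w<h: w,h,a=h,w,a+90   # a: direction of long side
    return (round(cx,1),round(cy,1)),(round(w,1),round(h,1)),round((a+90)%180-90,1)
E
python3 - <<'E'
from h import *
c=cam('top')
im=c['image']
cv2.imwrite('pics/topR.png',cv2.resize(im[120:280,300:410],None,fx=5,fy=5,interpolation=cv2.INTER_CUBIC)[:600*2][::1][:800,:550][:600])
cv2.imwrite('pics/topC.png',cv2.resize(im[150:280,110:310],None,fx=4,fy=4,interpolation=cv2.INTER_CUBIC))
print('probe',blob(c,(350,160,388,200),lambda h,s,v:v<70,.022))
print('batt',blob(c,(372,208,398,236),lambda h,s,v:(v<80)|((s>130)),.017))
print('carton',blob(c,(325,230,358,254),lambda h,s,v:(s>110)&(h>60)&(h<100),.022))
print('term',blob(c,(312,182,348,216),lambda h,s,v:(s>45)&(h>95)|(v<110),.036))
print('pcb',blob(c,(124,230,160,266),lambda h,s,v:(s>90)&(h>40)&(h<100)|(v<80),.01))
print('case',blob(c,(170,160,300,235),lambda h,s,v:(s>150)&(h>95)&(h<125)&(v>60),.054))
print('knob',blob(c,(225,232,245,245),lambda h,s,v:(v<70),.0515))
E
```

```text
probe ((628.5, -313.5), (70.9, 51.0), -35.3)
batt ((503.2, -354.3), (47.1, 23.0), -28.3)
carton ((452.1, -227.1), (46.7, 25.9), -77.7)
term ((551.5, -188.2), (45.5, 10.7), 66.3)
pcb ((450.9, 349.9), (63.5, 42.5), 31.6)
case ((511.3, -52.2), (50.0, 32.5), 82.1)
knob ((468.4, 77.2), (16.7, 11.0), 88.5)
```

```bash
python3 - <<'E'
from h import *
im=cv2.imread('pics/scene0.png')
cv2.imwrite('pics/sceneZ.png',cv2.resize(im[160:300,170:390],None,fx=3.6,fy=3.6,interpolation=cv2.INTER_CUBIC))
E
```

```text
(no output)
```

View pics/topR.png

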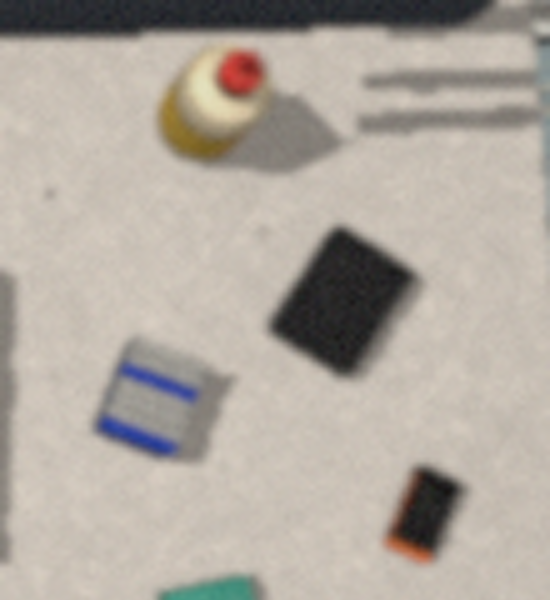

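View pics/topC.png

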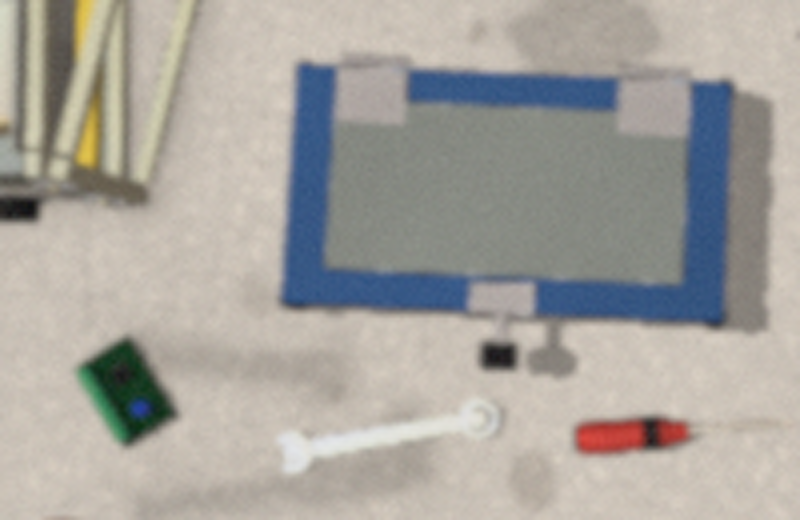

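View pics/sceneZ.png

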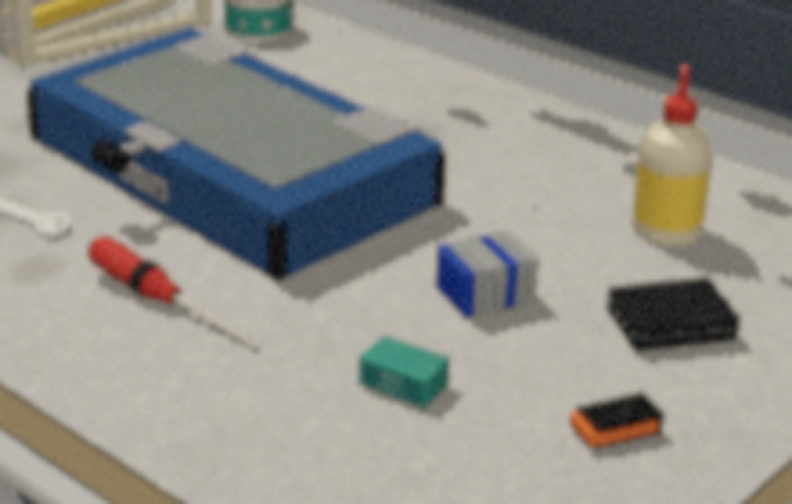

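```bash
cat >> h.py <<'E'
def plan(x,y,z,yaw=None,jaw=True):
    """target mm; yaw deg = direction of jaw axis (tool z) in world. Prints turn about tool y first, then shift in the turned axes"""
    s,R=st(); p=np.array(s['tool_pos'])*1000
    cy=np.degrees(np.arctan2(R[1,2],R[0,2])); 
    d=0
    if yaw is not None: d=(yaw-cy+90)%180-90
    a=np.radians(cy+d); tz=np.array([np.cos(a),np.sin(a),0]); ty=np.array([0,0,-1.]); tx=np.cross(ty,tz)
    D=np.array([x,y,z])-p
    print('jaw yaw now',round(cy,1),'turn_y',round(-np.radians(d),3),'| then shift',np.round([D@tx,D@ty,D@tz],1), 'tilt',np.round(R[:,1],3))
E
python3 - <<'E'
from h import *
c=cam('top')
P=[ray(c,u,v,.054)[:2]*1000 for u,v in [(184.5,166),(293,170.75),(290.5,230.5),(181,226)]]
print(np.round(P,1), np.round(np.mean(P,0),1))
for a,b in [(0,1),(3,2),(3,0),(2,1)]:
    d=P[b]-P[a]; print(np.linalg.norm(d),np.degrees(np.arctan2(d[1],d[0])))
im=c['image']; g=cv2.Canny(im,60,150)
# terminal pack corners from crop (5x, off 300,120)
T=[ray(c,300+u/5,120+v/5,.036)[:2]*1000 for u,v in [(138,337),(215,360),(176,457),(95,432)]]
print('term',np.round(T,1),np.mean(T,0))
for z in (.2,.25,.3,.35,.4): print('shelf front',z, ray(c,300,130,z),ray(c,150,112,z)) 
plan(468.4,77.2,200,86)
E
```

```text
[[678.2 214. ]
 [655.6 -93.7]
 [487.6 -80.1]
 [508.3 224.1]] [582.4  66.1]
308.50452316147323 -94.19590757681952
304.9481629967628 -93.88064214080084
170.1763601109986 -3.4081531470715194
168.48675808896374 -4.611231505205396
term [[ 607.7 -192.5]
 [ 593.2 -235.7]
 [ 538.4 -210.5]
 [ 553.9 -165.3]] [ 573.32188324 -201.01461113]
shelf front 0.2 [ 0.72866667 -0.09984125  0.2       ] [0.78551916 0.26777429 0.2       ]
shelf front 0.25 [ 0.71323708 -0.09347751  0.25      ] [0.76665535 0.25193187 0.25      ]
shelf front 0.3 [ 0.6978075  -0.08711378  0.3       ] [0.74779153 0.23608945 0.3       ]
shelf front 0.35 [ 0.68237791 -0.08075004  0.35      ] [0.72892772 0.22024703 0.35      ]
shelf front 0.4 [ 0.66694832 -0.07438631  0.4       ] [0.7100639 0.2044046 0.4      ]
t 0.25 pos [141.2 582.9 226.1] F [-0.  -0.3  0.5] open 93.0
[[0.972, -0.0, 0.236], [-0.236, -0.001, 0.972], [-0.0, -1.0, -0.001]] [ 1.25  0.13  1.49  0.    1.52 -0.09]
jaw yaw now 76.4 turn_y -0.168 | then shift [ 361.7   26.1 -481.6] tilt [-0.    -0.001 -1.   ]
```

```bash
cat >> h.py <<'E'
def tri(c1,uv1,c2,uv2):
    P=[]
    for c in (c1,c2):
        R=cv2.Rodrigues(np.array(c['rvec'],float))[0]; t=np.array(c['tvec'],float).reshape(3,1)
        P.append(np.array([[c['fx'],0,c['cx']],[0,c['fy'],c['cy']],[0,0,1]])@np.hstack([R,t]))
    X=cv2.triangulatePoints(P[0],P[1],np.array(uv1,float).reshape(2,1),np.array(uv2,float).reshape(2,1))
    return (X[:3]/X[3]).ravel()*1000
E
python3 - <<'E'
from h import *
c=cam('top');s=cam('scene')
print('tray R',tri(c,(402,124),s,(421,185)))
print('tray L',tri(c,(193,128),s,(249,125)))
print('shelf corner L', tri(c,(244,108),s,(300,107)))
# knob in scene: crop px (110,155)/3.6
print('knob',tri(c,(234.6,238.7),s,(170+110/3.6,160+155/3.6)))
cv2.imwrite('pics/sceneB.png',cv2.resize(s['image'][30:210,190:470],None,fx=2.8,fy=2.8,interpolation=cv2.INTER_CUBIC))
cv2.imwrite('pics/topB.png',cv2.resize(c['image'][0:180,50:470],None,fx=1.9,fy=1.9,interpolation=cv2.INTER_CUBIC))
E
```

```text
tray R [ 763.36793929 -384.37103485  150.4211377 ]
tray L [747.01138869 162.20555208 188.69037973]
shelf corner L [783.4646612   13.54154559 263.51341326]
knob [469.5787246   75.16399556  52.07984977]
```

View pics/sceneB.png

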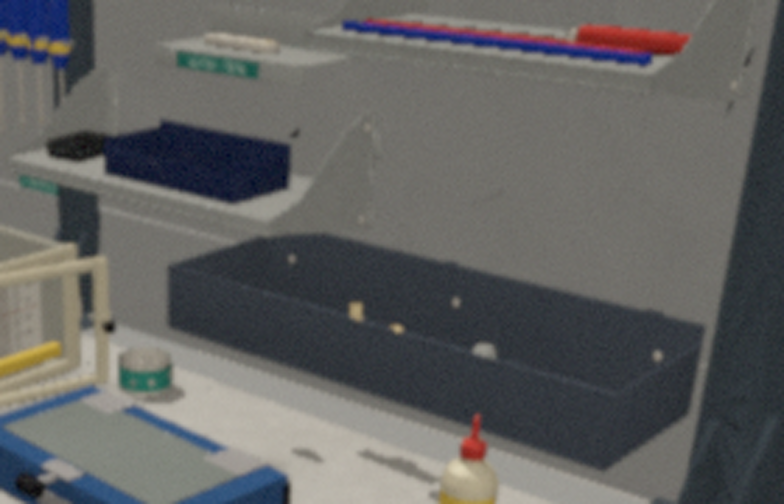

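View pics/topB.png

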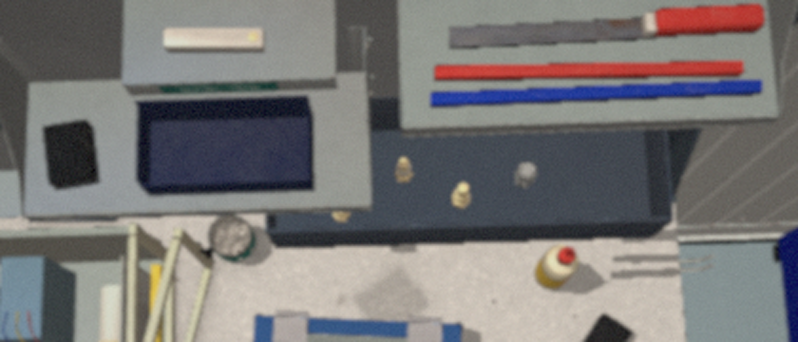

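```bash
python3 -m inch '[[[0,0,0,0,-0.168,0],[30,0,-40,0,0,0],[30,0,-40,0,0,0],[30,0,-40,0,0,0],[30,0,-40,0,0,0],[30,0,-40,0,0,0],[30,0,-40,0,0,0],[30,0,-40,0,0,0]]]' 60; python3 -c "
from h import *
plan(468.4,77.2,100,85.9)"
```

```text
t: 1.35
tool_pos: [0.332, 0.2878, 0.2269]
orientation: [-1.57, 0.054, -0.055]
force: [0.0, -0.2, -0.3]
opening: 0.0599
t 1.35 pos [332.  287.8 226.9] F [ 0.  -0.2 -0.3] open 59.9
[[0.998, 0.001, 0.07], [-0.07, 0.0, 0.998], [0.001, -1.0, 0.0]] [ 0.6  -0.32  1.91 -0.    1.55 -0.9 ]
jaw yaw now 86.0 turn_y 0.002 | then shift [ 151.1  126.9 -200.3] tilt [ 0.001  0.    -1.   ]
```

```bash
python3 -m inch '[[[40,15,-50,0,0,0],[40,20,-50,0,0,0],[40,30,-50,0,0,0],[31,40,-51,0,0,0],[0,0,0,0,0,0]]]' 60; python3 -c "
from h import *
cam('wrist','w1');cam('scene','s1')
plan(469,76.2,40.5,85.9)"
```

```text
t: 1.98
tool_pos: [0.4548, 0.0941, 0.1294]
orientation: [-1.571, 0.063, -0.055]
force: [-0.6, -0.1, 0.8]
opening: 0.06
t 2.08 pos [455.6  97.1 132.3] F [ 0.   0.3 -0. ] open 59.7
[[0.997, -0.001, 0.072], [-0.072, 0.0, 0.997], [-0.001, -1.0, 0.0]] [ 0.1  -0.17  1.96  0.    1.35 -1.4 ]
jaw yaw now 85.9 turn_y -0.0 | then shift [ 14.9  91.8 -19.9] tilt [-0.001  0.    -1.   ]
```

View pics/w1.png

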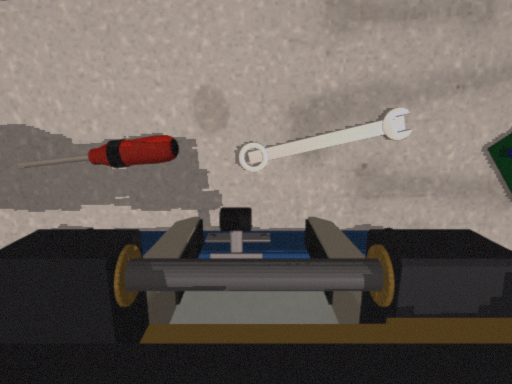

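The knob is at (236,218) in the wrist view, a little left of the jaw centre; I still have to go right 20 mm and down 92 mm.

```bash
python3 -m inch '[[[7,10,-10,0,0,0],[8,16,-10,0,0,0],[0,22,0,0,0,0],[0,22,0,0,0,0],[0,18,0,0,0,0],[0,4,0,0,0,0],[0,0,0,0,0,0]]]' 60; python3 -c "
from h import *
cam('wrist','w2')
plan(469,76.2,40.5,85.9)"
```

```text
t: 2.95
tool_pos: [0.4693, 0.0764, 0.0403]
orientation: [-1.57, 0.055, -0.054]
force: [0.6, -0.1, -0.4]
opening: 0.0599
t 3.0 pos [469.8  76.4  40.8] F [-0.7  0.2 -0. ] open 60.5
[[0.998, 0.001, 0.069], [-0.069, 0.0, 0.998], [0.001, -1.0, 0.0]] [ 0.05 -0.03  2.01 -0.    1.16 -1.45]
jaw yaw now 86.0 turn_y 0.002 | then shift [-0.8  0.3 -0.3] tilt [ 0.001  0.    -1.   ]
```

View pics/w2.png

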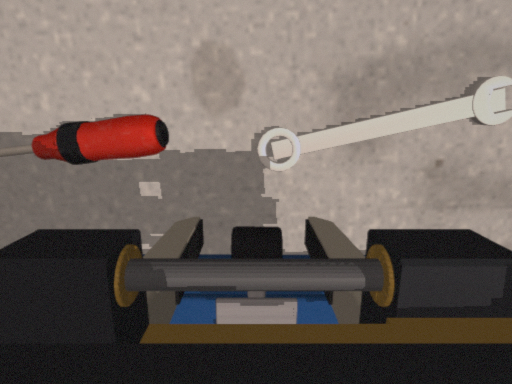

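The knob (257,240) is centred between the fingers. Closing.

```bash
python3 -m inch '[[[0,0,0,0,0,0],[0,0,0,0,0,0],[0,0,0,0,0,0],[0,0,0,0,0,0],[0,0,0,0,0,0],[0,0,0,0,0,0]]]' 10 30; python3 - <<'E'
import numpy as np
r=200;th0=0
import math
# knob arc in case axes: x forward(+ to hinge), z up. knob centre 3.5 above hinge
a0=math.atan2(3.5,200); r=math.hypot(200,3.5)
prev=None
for d in range(0,96,5):
    a=math.radians(d)+a0; p=(-r*math.cos(a),r*math.sin(a))
    if prev: print(d, round(p[0]-prev[0],1), round(p[1]-prev[1],1), end=' ; ')
    prev=p
E
```

```text
t: 3.75
tool_pos: [0.4696, 0.0777, 0.0406]
orientation: [-1.568, 0.054, -0.055]
force: [-0.0, 7.6, -0.4]
opening: 0.0258
5 1.1 17.4 ; 10 2.6 17.3 ; 15 4.1 17.0 ; 20 5.5 16.5 ; 25 7.0 16.0 ; 30 8.3 15.3 ; 35 9.6 14.6 ; 40 10.9 13.7 ; 45 12.0 12.7 ; 50 13.1 11.6 ; 55 14.0 10.4 ; 60 14.9 9.1 ; 65 15.6 7.8 ; 70 16.2 6.4 ; 75 16.7 5.0 ; 80 17.1 3.5 ; 85 17.3 2.0 ; 90 17.4 0.5 ; 95 17.4 -1.1 ;
```

```bash
python3 -m inch '[[[1,-17.4,1.5,0,0,0],[2.6,-17.3,0,0,0,0],[4.1,-17,0,0,0,0],[5.5,-16.5,0,0,0,0],[7,-16,0,0,0,0],[8.3,-15.3,0,0,0,0],[9.6,-14.6,0,0,0,0],[0,0,0,0,0,0]]]'
```

```text
t: 4.75
tool_pos: [0.5087, 0.075, 0.1562]
orientation: [-1.57, 0.054, -0.056]
force: [-1.8, -0.9, 1.3]
opening: 0.0256
```

```bash
python3 -m inch '[[[10.9,-13.7,0,0,0,0],[12,-12.7,0,0,0,0],[13.1,-11.6,0,0,0,0],[14,-10.4,0,0,0,0],[14.9,-9.1,0,0,0,0],[15.6,-7.8,0,0,0,0],[16.2,-6.4,0,0,0,0],[0,0,0,0,0,0]]]'; python3 -m inch '[[[16.7,-5,0,0,0,0],[17.1,-3.5,0,0,0,0],[17.3,-2,0,0,0,0],[12,-0.4,0,0,0,0],[0,0,0,0,0,0],[0,0,0,0,0,0]]]';  python3 -c "
from h import *
cam('scene','s3')
st()"
```

```text
t: 5.75
tool_pos: [0.6042, 0.0681, 0.2258]
orientation: [-1.571, 0.056, -0.055]
force: [-0.6, -3.3, -0.5]
opening: 0.0256
t: 6.5
tool_pos: [0.6664, 0.0636, 0.2371]
orientation: [-1.571, 0.055, -0.055]
force: [-0.3, -4.4, 0.2]
opening: 0.0256
t 6.55 pos [666.4  63.6 237.1] F [-0.2 -4.7  0.5] open 25.8
[[0.998, -0.0, 0.07], [-0.07, -0.001, 0.998], [-0.0, -1.0, -0.001]] [ 0.02  0.31  1.26 -0.    1.57 -1.48]
```

View pics/s3.png

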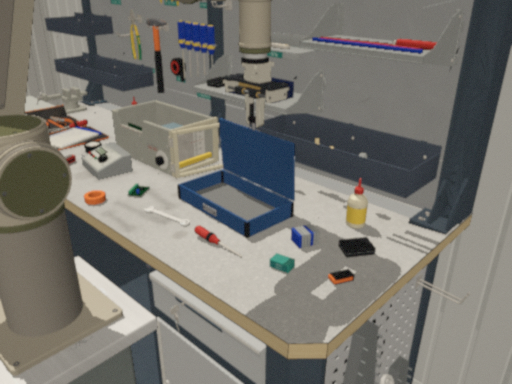

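The lid stands about upright. Releasing, rising clear and letting it stand while I move towards the terminal pack.

```bash
python3 -m inch '[[[0,0,0,0,0,0],[0,0,0,0,0,0],[0,0,0,0,0,0],[0,-20,0,0,0,0],[0,-30,0,0,0,0],[-20,-20,0,0,0,0],[-40,0,0,0,0,0],[-40,0,0,0,0,0]]]' 60; python3 -m inch '[[[-40,0,0,0,0,0],[-40,0,0,0,0,0],[0,0,0,0,0,0],[0,0,0,0,0,0],[0,0,0,0,0,0],[0,0,0,0,0,0],[0,0,0,0,0,0],[0,0,0,0,0,0]]]';python3 -m inch '[[[0,0,0,0,0,0],[0,0,0,0,0,0],[0,0,0,0,0,0],[0,0,0,0,0,0],[0,0,0,0,0,0],[0,0,0,0,0,0],[0,0,0,0,0,0],[0,0,0,0,0,0]]]';  python3 -c "
from h import *
cam('scene','s4'); cam('top','t4')
s=cv2.imread('pics/s4.png');t=cv2.imread('pics/t4.png')
cv2.imwrite('pics/st4.png',np.hstack([cv2.resize(s[80:280,150:370],None,fx=1.8,fy=1.8),cv2.resize(t[100:280,170:400],None,fx=1.72,fy=2)[:360]]))
st()"
```

```text
t: 7.55
tool_pos: [0.5667, 0.0712, 0.3093]
orientation: [-1.57, 0.053, -0.057]
force: [-0.6, -0.7, 0.5]
opening: 0.06
t: 8.55
tool_pos: [0.4874, 0.0766, 0.3069]
orientation: [-1.57, 0.055, -0.054]
force: [0.1, -0.7, -0.8]
opening: 0.0601
t: 9.55
tool_pos: [0.4873, 0.0766, 0.3071]
orientation: [-1.57, 0.055, -0.055]
force: [0.2, 0.7, 0.1]
opening: 0.0602
t 9.65 pos [487.3  76.6 307.1] F [-0.   0.   0.8] open 59.9
[[0.998, -0.0, 0.07], [-0.07, 0.0, 0.998], [-0.0, -1.0, -0.0]] [ 0.05 -0.18  1.65  0.    1.67 -1.45]
```

View pics/st4.png

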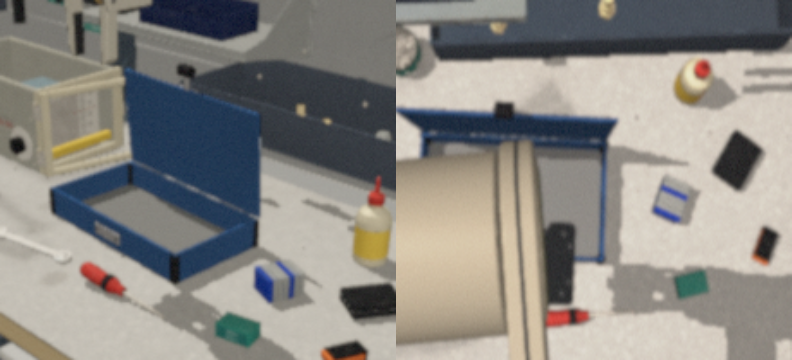

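```bash
python3 -c "
from h import *
plan(573,-201,160,67.5)"
```

```text
t 9.65 pos [487.3  76.6 307.1] F [-0.   0.   0.8] open 59.9
[[0.998, -0.0, 0.07], [-0.07, 0.0, 0.998], [-0.0, -1.0, -0.0]] [ 0.05 -0.18  1.65  0.    1.67 -1.45]
jaw yaw now 86.0 turn_y 0.323 | then shift [ 185.4  147.1 -223.7] tilt [-0.  0. -1.]
```

```bash
python3 -m inch '[[[0,0,-40,0,0.16,0],[0,0,-40,0,0.163,0],[31,10,-30,0,0,0],[31,20,-30,0,0,0],[31,20,-30,0,0,0],[31,30,-25,0,0,0],[31,35,-20,0,0,0],[31,30,-10,0,0,0]]]' 75; python3 -m inch '[[[0,0,0,0,0,0],[0,0,0,0,0,0]]]'; python3 -c "
from h import *
c=cam('wrist','w5');plan(573,-201,160,67.5)"
```

```text
t: 10.65
tool_pos: [0.5919, -0.2089, 0.1606]
orientation: [-1.549, 0.31, -0.309]
force: [0.2, -0.3, 0.0]
opening: 0.0752
t: 10.9
tool_pos: [0.5918, -0.2072, 0.1626]
orientation: [-1.549, 0.308, -0.308]
force: [0.8, -0.0, 0.3]
opening: 0.0753
t 10.95 pos [ 592.1 -207.1  163.7] F [0.5 0.2 0.3] open 74.8
[[0.924, 0.002, 0.382], [-0.382, -0.001, 0.924], [0.002, -1.0, 0.0]] [-0.42  0.24  1.48  0.    1.42 -1.6 ]
jaw yaw now 67.5 turn_y 0.0 | then shift [-20.    3.7  -1.7] tilt [ 0.002 -0.001 -1.   ]
```

View pics/w5.png

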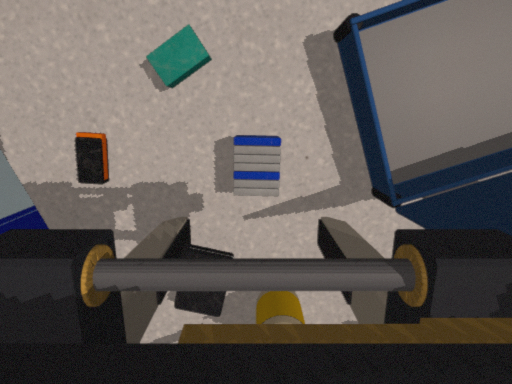

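```bash
python3 -c "
from h import *
c=cam('wrist')
P=np.array([ray(c,u,v,.036)[:2]*1000 for u,v in [(235,135.5),(281,137),(279,195),(234,194)]]);print(P,P.mean(0))
for a,b in [(0,1),(3,2),(0,3),(1,2)]:
    d=P[b]-P[a]; print(np.linalg.norm(d),np.degrees(np.arctan2(d[1],d[0])))
plan(*P.mean(0),160,67.5)"
```

```text
[[ 540.18756491 -204.07241186]
 [ 558.05469033 -164.53153519]
 [ 610.02030257 -186.836797  ]
 [ 592.07784517 -227.52262998]] [ 575.08510075 -195.74084351]
43.39026501708329 65.68347008192974
44.466490552290686 66.20251475143525
56.943076102958244 -24.319127980348902
56.55041608911771 -23.230518887811442
t 11.0 pos [ 592.3 -207.1  164.2] F [-0.6  0.6  0.3] open 75.0
[[0.924, 0.003, 0.382], [-0.382, -0.001, 0.924], [0.003, -1.0, 0.0]] [-0.42  0.24  1.48  0.    1.42 -1.6 ]
jaw yaw now 67.5 turn_y 0.0 | then shift [-20.3   4.2   3.9] tilt [ 0.003 -0.001 -1.   ]
```

```bash
python3 -m inch '[[[-20.5,25,4.5,0,0.026,0],[0,35,0,0,0,0],[0,35,0,0,0,0],[0,30,0,0,0,0],[0,20,0,0,0,0],[0,5,0,0,0,0],[0,0,0,0,0,0]]]' 75; python3 -c "
from h import *
plan(575,-196,13,66)
c=cam('wrist','w6')"
```

```text
t: 11.88
tool_pos: [0.5752, -0.1956, 0.0132]
orientation: [-1.546, 0.327, -0.329]
force: [-0.4, 0.1, 0.1]
opening: 0.0749
t 11.88 pos [ 575.2 -195.6   13.2] F [-0.4  0.1  0.1] open 74.9
[[0.914, 0.001, 0.406], [-0.406, -0.001, 0.914], [0.001, -1.0, -0.0]] [-0.41  0.35  1.65 -0.    1.15 -1.56]
jaw yaw now 66.0 turn_y 0.0 | then shift [-0.   0.2 -0.5] tilt [ 0.001 -0.001 -1.   ]
```

View pics/w6.png

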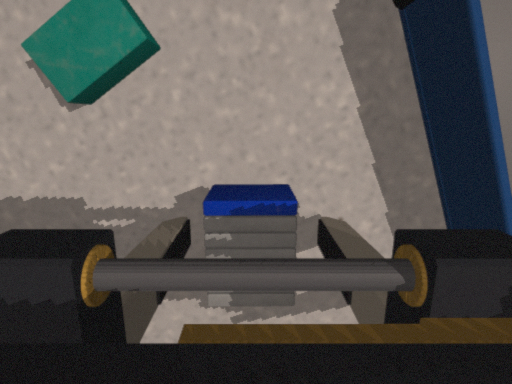

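```bash
python3 -m inch '[[[0,0,0,0,0,0],[0,0,0,0,0,0],[0,0,0,0,0,0],[0,0,0,0,0,0],[0,-20,0,0,0,0],[0,-40,0,0,0,0],[0,-40,0,0,0,0],[0,0,0,0,0,0]]]' 30 35; python3 -c "
from h import *
plan(576,-26,110,86)"
```

```text
t: 12.92
tool_pos: [0.5777, -0.1967, 0.1183]
orientation: [-1.547, 0.322, -0.336]
force: [1.1, 0.8, -1.1]
opening: 0.0449
t 12.93 pos [ 577.7 -196.7  118.3] F [ 1.1  0.8 -1.1] open 44.9
[[0.914, 0.008, 0.407], [-0.407, -0.004, 0.914], [0.009, -1.0, 0.0]] [-0.41  0.22  1.59  0.    1.32 -1.56]
jaw yaw now 66.0 turn_y -0.349 | then shift [-13.6   8.3 170.2] tilt [ 0.008 -0.004 -1.   ]
```

```bash
python3 -m inch '[[[0,0,0,0,-0.175,0],[0,0,0,0,-0.174,0],[-3,0,40,0,0,0],[-3,0,40,0,0,0],[-3,0,40,0,0,0],[-3,0,40,0,0,0],[-2,0,10,0,0,0],[0,0,0,0,0,0]]]'; python3 -c "
from h import *
c=cam('wrist','w7');cam('top','t7')
plan(576,-26,19.5,86)"
```

```text
t: 13.92
tool_pos: [0.5721, -0.0246, 0.1119]
orientation: [-1.57, 0.054, -0.053]
force: [1.1, -0.5, -0.1]
opening: 0.0444
t 14.03 pos [572.4 -25.8 112. ] F [ 0.6  0.1 -1.2] open 44.7
[[0.998, -0.0, 0.07], [-0.07, -0.0, 0.998], [-0.0, -1.0, -0.0]] [-0.13  0.14  1.69 -0.    1.31 -1.63]
jaw yaw now 86.0 turn_y -0.0 | then shift [ 3.6 92.5  0.1] tilt [-0. -0. -1.]
```

View pics/w7.png

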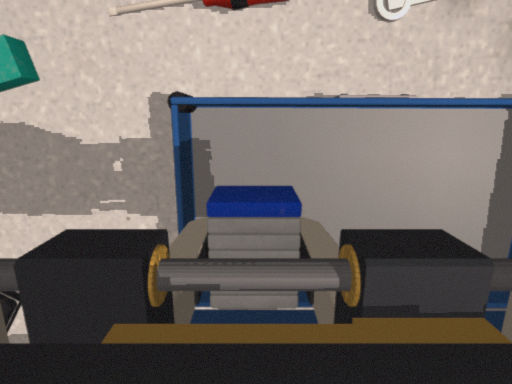

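```bash
python3 -c "
from h import *
c=cam('wrist')
a=ray(c,172,97.5,.048)[:2]*1000;b=ray(c,505,98,.048)[:2]*1000;d=b-a
print(a,b,np.degrees(np.arctan2(d[1],d[0])))
th=np.radians(-4.1);ex=np.array([np.cos(th),np.sin(th)]);ey=np.array([-np.sin(th),np.cos(th)])
print('C from corner',a+85*ex+155*ey)
print('inner corner floor',ray(c,191,197,.005)*1000, 'front inner rim', ray(c,191,105,.048))
"
```

```text
[488.99010277 -77.55457114] [505.93877243 158.9927118 ] 85.90174720017963
C from corner [584.85467319  70.97146745]
inner corner floor [573.59732144 -82.90952742   5.        ] front inner rim [ 0.49504508 -0.06467644  0.048     ]
```

```bash
python3 -m inch '[[[3.5,20,3,0,0,0],[0,30,0,0,0,0],[0,22,0,0,0,0],[0,12,0,0,0,0],[0,6,0,0,0,0],[0,0,0,0,0,0],[0,0,0,0,0,0]]]'; python3 -c "
from h import *
st()"
```

```text
t: 14.95
tool_pos: [0.577, -0.0222, 0.0231]
orientation: [-1.57, 0.054, -0.056]
force: [0.8, 0.0, -0.7]
opening: 0.0447
t 14.95 pos [577.  -22.2  23.1] F [ 0.8  0.  -0.7] open 44.7
[[0.998, 0.002, 0.07], [-0.07, -0.0, 0.998], [0.002, -1.0, -0.0]] [-0.13  0.26  1.73  0.    1.15 -1.63]
```

```bash
python3 -m inch '[[[0,4,0,0,0,0],[0,1,0,0,0,0],[0,0,0,0,0,0]]]'; python3 -m inch '[[[0,0,0,0,0,0],[0,0,0,0,0,0],[0,0,0,0,0,0],[0,-20,0,0,0,0],[0,-40,0,0,0,0],[0,-40,0,0,0,0],[0,-40,0,0,0,0],[0,0,0,0,0,0]]]' 57; python3 -c "
from h import *
cam('wrist','w8');cam('top','t8')
plan(628,-313,160,55)"
```

```text
t: 15.32
tool_pos: [0.5763, -0.0221, 0.0173]
orientation: [-1.57, 0.055, -0.055]
force: [0.3, 0.2, -0.1]
opening: 0.0451
t: 16.32
tool_pos: [0.5793, -0.0225, 0.1635]
orientation: [-1.571, 0.047, -0.062]
force: [-0.2, -0.4, -0.1]
opening: 0.057
t 16.43 pos [576.7 -22.1 158.6] F [-0.2 -0.6 -1.4] open 57.3
[[0.998, 0.002, 0.07], [-0.07, -0.0, 0.998], [0.002, -1.0, -0.0]] [-0.13  0.11  1.64  0.    1.39 -1.63]
jaw yaw now 86.0 turn_y 0.541 | then shift [ 208.9   -1.4 -208.8] tilt [ 0.002 -0.    -1.   ]
```

View pics/w8.png

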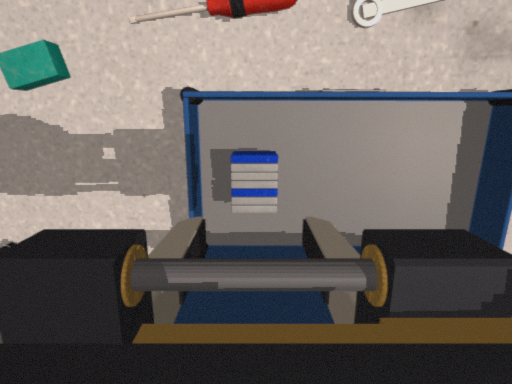

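View pics/t8.png

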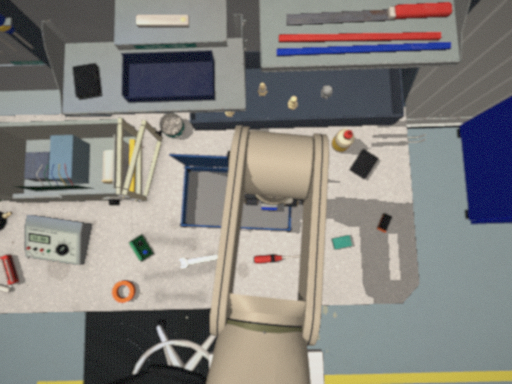

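Pack lies flat in place at (255,182). The probe case has been knocked: it is now at (364,164), near the bottle. Re-measuring.

```bash
python3 -c "
from h import *
c=cam('top')
print('probe',blob(c,(345,140,388,190),lambda h,s,v:v<70,.022))
print('batt',blob(c,(372,208,398,236),lambda h,s,v:(v<60)|((s>150)),.017))
print('bottle yellow base', ray(c,340,147,0.0), ray(c,349,134,.135))
cv2.imwrite('pics/topz.png',cv2.resize(c['image'][120:200,310:410],None,fx=6,fy=6,interpolation=cv2.INTER_CUBIC))
"
```

```text
probe ((676.9, -304.3), (71.2, 51.1), -33.6)
batt ((504.5, -353.5), (46.3, 21.5), -25.5)
bottle yellow base [ 0.73413455 -0.2431864   0.        ] [ 0.73405855 -0.23599771  0.135     ]
```

View pics/topz.png

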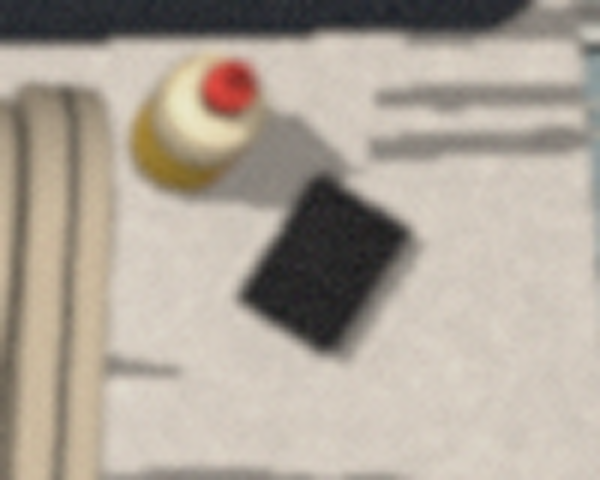

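View pics/s1.png

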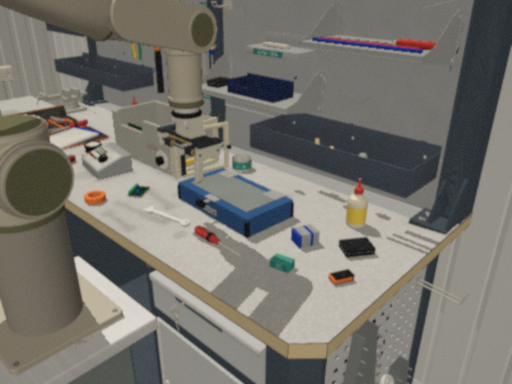

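```bash
python3 -c "
from h import *
c=cam('top');s=cam('scene')
print('bot',tri(c,(401.6,122),s,(404.3,196.8)),'rim',tri(c,(403.7,114.7),s,(408.6,170.4)))
print('botL',tri(c,(193,128),s,(250.5,146)),'rimL',tri(c,(191,120),s,(250.5,125)))
print('shelf above R corner',tri(c,(50+778/1.9,118/1.9),s,(190+727/2.8,30+105/2.8)), tri(c,(50+402/1.9,128/1.9),s,(190+313/2.8,30+35/2.8)))
"
```

```text
bot [ 755.78779837 -368.33319805  124.55941054] rim [ 762.84948864 -358.70829603  186.09189685]
botL [771.45740826 178.06252895 109.92079535] rimL [766.62854084 171.22023757 182.5675119 ]
shelf above R corner [ 792.99281694 -387.7918586   420.66040589] [770.40358834  -8.44955    446.00208005]
```

```bash
python3 -m inch '[[[-3,-5,-40,0,0,0],[-3,-5,-40,0,0,0],[-3,-5,-40,0,0.18,0],[-3,-5,-40,0,0.18,0],[-3,-5,-40,0,0.18,0],[0,-5,-15,0,0.18,0],[0,-5,0,0,0.18,0],[0,-5,0,0,0.18,0]]]' 93;python3 -m inch '[[[0,0,0,0,0.18,0],[0,0,0,0,0.18,0],[0,0,0,0,0.18,0],[0,0,0,0,0.18,0],[0,0,0,0,0.18,0],[0,0,0,0,0.11,0],[0,0,0,0,0,0]]]'; python3 -c "
from h import *
c=cam('wrist','w9')
plan(677,-304,200,-33.6)"
```

```text
t: 17.58
tool_pos: [0.5171, -0.2266, 0.1958]
orientation: [-1.377, 0.901, -0.897]
force: [-0.2, -0.3, 0.4]
opening: 0.093
t: 18.45
tool_pos: [0.5174, -0.2263, 0.1958]
orientation: [-0.872, 1.63, -1.626]
force: [-0.2, -0.0, -0.0]
opening: 0.0928
t 18.5 pos [ 517.5 -226.3  196. ] F [ 0.3 -0.   0. ] open 93.1
[[-0.553, -0.002, 0.833], [-0.833, 0.001, -0.553], [0.0, -1.0, -0.002]] [-0.5   0.05  1.63 -0.    1.46  0.08]
jaw yaw now -33.6 turn_y -0.0 | then shift [-23.6  -4.  175.8] tilt [-0.002  0.001 -1.   ]
```

View pics/w9.png

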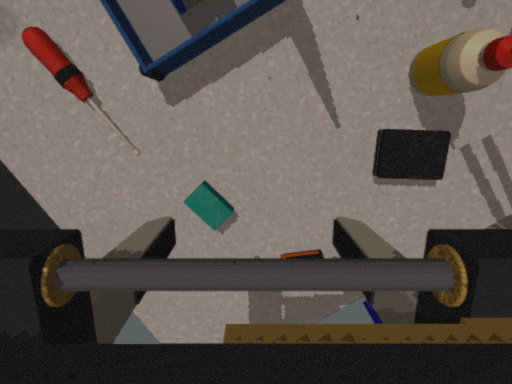

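```bash
python3 -c "
from h import *
c=cam('wrist')
print('probe',blob(c,(360,115,465,200),lambda h,s,v:v<75,.015))
P=np.array([ray(c,u,v,.022)[:2]*1000 for u,v in [(378,129),(449,131),(443,180),(374,177)]]);print(P,P.mean(0))
for a,b in [(0,1),(3,2),(0,3),(1,2)]:
    d=P[b]-P[a]; print(np.linalg.norm(d),np.degrees(np.arctan2(d[1],d[0])))
print('bottle base', ray(c,418,85,0)*1000)
print('carton',blob(c,(175,172,240,235),lambda h,s,v:(s>110)&(h>60)&(h<100),.022))
cv2.imwrite('pics/w9z.png',cv2.resize(c['image'][20:220,340:512],None,fx=3,fy=3))
"
```

```text
probe ((678.0, -303.6), (82.3, 56.7), -35.4)
[[ 658.60564774 -256.09743124]
 [ 721.96442927 -300.73503584]
 [ 693.17210442 -347.01156192]
 [ 629.76856213 -300.79345324]] [ 675.87768589 -301.15937056]
77.50387694673515 -35.165507211628494
78.46096318882583 -36.090235233634864
53.19127642991579 -122.82939478050493
54.50242963369468 -121.88904411219494
bottle base [ 725.70790321 -243.55583888    0.        ]
carton ((454.6, -225.3), (49.2, 34.9), -80.3)
```

View pics/w9z.png

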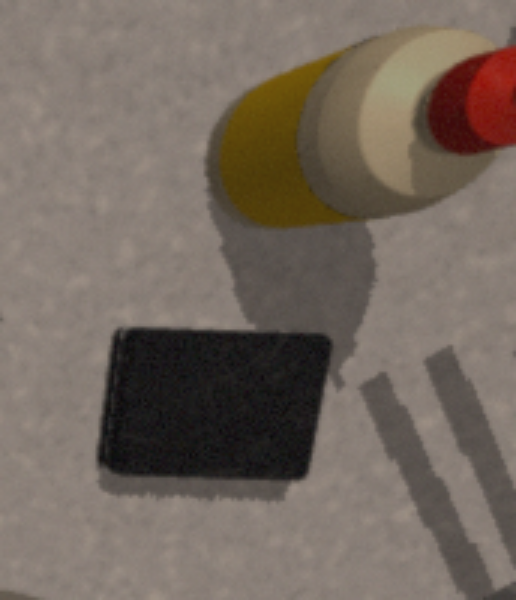

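```bash
cat >> h.py <<'E'
def d3(x,y,z):
    s,R=st(); D=np.array([x,y,z])-np.array(s['tool_pos'])*1000
    print('tool-axis shift',np.round(R.T@D,1)); return R
E
python3 -m inch '[[[0,0,0,0,0.025,0],[0,0,0,0,0,0.15],[0,0,0,0,0,0.15],[0,0,0,0,0,0.136],[0,0,0,0,0,0]]]'; python3 -c "
from h import *
d3(676.5,-302.5,120);d3(676.5,-302.5,13)"
```

```text
t: 19.18
tool_pos: [0.5165, -0.2281, 0.1958]
orientation: [-0.447, 1.691, -1.34]
force: [-0.0, 0.2, 0.4]
opening: 0.0933
t 19.18 pos [ 516.5 -228.1  195.8] F [-0.   0.2  0.4] open 93.3
[[-0.526, 0.243, 0.815], [-0.738, 0.346, -0.579], [-0.423, -0.906, -0.003]] [-0.79  0.05  1.69  0.43  1.49 -0.23]
tool-axis shift [  2.9  81.8 173.7]
t 19.18 pos [ 516.5 -228.1  195.8] F [-0.   0.2  0.4] open 93.3
[[-0.526, 0.243, 0.815], [-0.738, 0.346, -0.579], [-0.423, -0.906, -0.003]] [-0.79  0.05  1.69  0.43  1.49 -0.23]
tool-axis shift [ 48.1 178.8 174. ]
```

```bash
python3 -m inch '[[[0,16,35,0,0,0],[0,16,35,0,0,0],[1,16,35,0,0,0],[1,17,35,0,0,0],[1,17,34,0,0,0],[0,0,0,0,0,0],[0,0,0,0,0,0]]]'; python3 -c "
from h import *
d3(676.5,-302.5,45);cam('wrist','w10');cam('scene','s10')"
```

```text
t: 20.05
tool_pos: [0.6789, -0.2998, 0.1218]
orientation: [-0.452, 1.686, -1.339]
force: [0.0, -0.2, 0.7]
opening: 0.0929
t 20.05 pos [ 678.9 -299.8  121.8] F [ 0.  -0.2  0.7] open 92.9
[[-0.522, 0.242, 0.818], [-0.742, 0.345, -0.575], [-0.421, -0.907, -0.0]] [-0.7   0.56  1.21  0.44  1.42 -0.16]
tool-axis shift [35.6 68.2 -0.4]
```

View pics/w10.png

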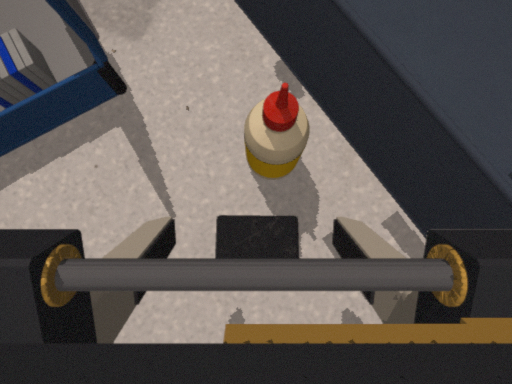

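View pics/s10.png

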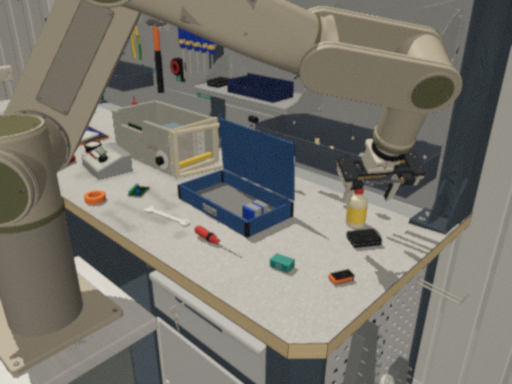

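Probe case (257,237) is centred between the fingers, and the bottle (275,140) is clear of the leaning gripper. Descending in steps.

```bash
python3 -m inch '[[[12,23,0,0,0,0],[12,23,0,0,0,0],[11,22,0,0,0,0],[0,0,0,0,0,0]]]'; python3 -c "
from h import *
d3(676.5,-302.5,13);cam('wrist','w11')"
```

```text
t: 20.65
tool_pos: [0.6743, -0.3015, 0.04]
orientation: [-0.451, 1.694, -1.335]
force: [-0.7, 0.2, 0.3]
opening: 0.0933
t 20.65 pos [ 674.3 -301.5   40. ] F [-0.7  0.2  0.3] open 93.3
[[-0.525, 0.238, 0.817], [-0.739, 0.349, -0.576], [-0.423, -0.906, -0.007]] [-0.7   0.65  1.26  0.45  1.32 -0.22]
tool-axis shift [11.  24.7  2.6]
```

View pics/w11.png

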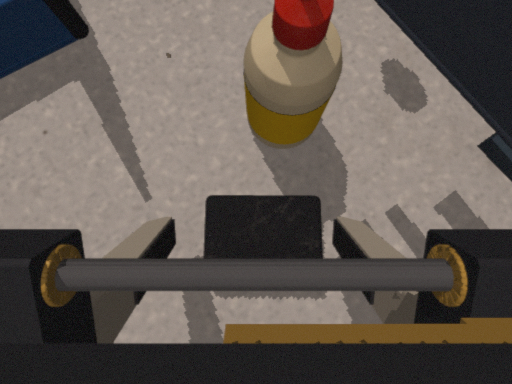

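```bash
python3 -m inch '[[[4,8,4.5,0,0,0],[4,9,0,0,0,0],[3,8,0,0,0,0],[0,0,0,0,0,0]]]'; python3 -c "
from h import *
d3(676.5,-302.5,13);cam('wrist','w12')"
```

```text
t: 21.2
tool_pos: [0.6802, -0.3047, 0.0164]
orientation: [-0.45, 1.689, -1.338]
force: [-0.3, 0.1, -0.2]
opening: 0.0929
t 21.2 pos [ 680.2 -304.7   16.4] F [-0.3  0.1 -0.2] open 92.9
[[-0.523, 0.242, 0.817], [-0.74, 0.346, -0.576], [-0.422, -0.906, -0.002]] [-0.7   0.69  1.24  0.45  1.28 -0.23]
tool-axis shift [ 1.8  3.  -4.3]
```

View pics/w12.png

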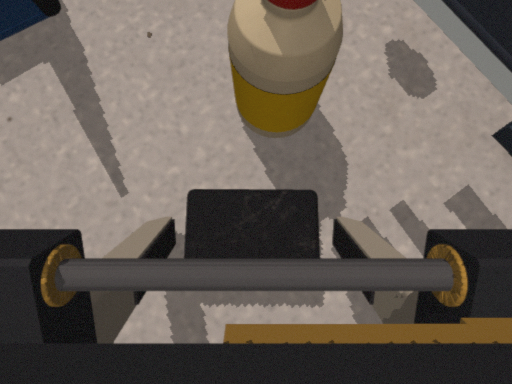

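Now centred (186–319, centre 253). Lower 3 mm more and close.

```bash
python3 -m inch '[[[1.3,2.7,0,0,0,0],[0,0,0,0,0,0]]]'; python3 -m inch '[[[0,0,0,0,0,0],[0,0,0,0,0,0],[0,0,0,0,0,0],[0,0,0,0,0,0]]]' 60 35; python3 -c "
from h import *
d3(670,-304,28);d3(610,-300,90)"
```

```text
t: 21.5
tool_pos: [0.6809, -0.3054, 0.0149]
orientation: [-0.449, 1.687, -1.339]
force: [-0.2, -0.3, 0.3]
opening: 0.093
t: 22.0
tool_pos: [0.6809, -0.3054, 0.015]
orientation: [-0.449, 1.687, -1.339]
force: [-2.1, 0.3, 2.1]
opening: 0.0747
t 22.0 pos [ 680.9 -305.4   15. ] F [-2.1  0.3  2.1] open 74.7
[[-0.522, 0.243, 0.817], [-0.741, 0.345, -0.576], [-0.422, -0.906, -0.0]] [-0.7   0.69  1.24  0.45  1.28 -0.24]
tool-axis shift [ -0.8 -14.   -9.7]
t 22.0 pos [ 680.9 -305.4   15. ] F [-2.1  0.3  2.1] open 74.7
[[-0.522, 0.243, 0.817], [-0.741, 0.345, -0.576], [-0.422, -0.906, -0.0]] [-0.7   0.69  1.24  0.45  1.28 -0.24]
tool-axis shift [  1.4 -83.4 -61. ]
```

```bash
python3 -m inch '[[[0,-8,-3,0,0,0],[0,-13,-8,0,0,0],[0,-15,-10,0,0,0],[0,-16,-13,0,0,0],[0,-16,-13,0,0,0],[0,-16,-13,0,0,0],[0,0,0,0,0,0]]]'; python3 -c "
from h import *
st();cam('wrist','w13')"
```

```text
t: 22.88
tool_pos: [0.6113, -0.3009, 0.0935]
orientation: [-0.448, 1.684, -1.342]
force: [-0.4, -0.9, -1.4]
opening: 0.0746
t 22.88 pos [ 611.3 -300.9   93.5] F [-0.4 -0.9 -1.4] open 74.6
[[-0.522, 0.246, 0.817], [-0.741, 0.343, -0.577], [-0.422, -0.907, 0.003]] [-0.76  0.45  1.42  0.44  1.36 -0.26]
```

View pics/w13.png

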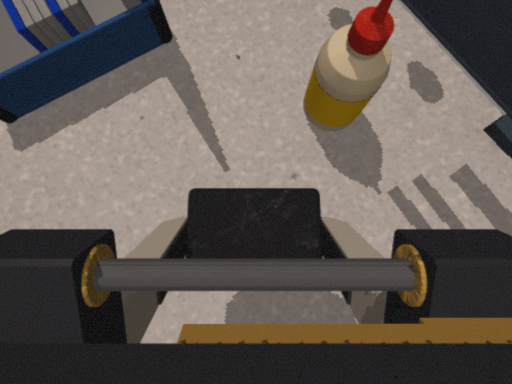

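```bash
python3 -m inch '[[[0,0,0,0,0,-0.11],[0,0,0,0,0,-0.11],[0,0,0,0,0,-0.11],[0,0,0,0,0,-0.106],[0,-15,-20,0,0,0],[0,-15,-30,0,0,0],[0,-15,-30,0,0,0],[0,-5,-20,0,0,0]]]';python3 -m inch '[[[0,0,0,0,-0.15,0],[0,0,0,0,-0.15,0],[0,0,0,0,-0.15,0],[0,0,0,0,-0.15,0],[0,0,0,0,-0.15,0],[0,0,0,0,-0.15,0],[0,0,0,0,-0.15,0],[0,0,0,0,-0.15,0]]]';python3 -m inch '[[[0,0,0,0,-0.15,0],[0,0,0,0,-0.15,0],[0,0,0,0,-0.15,0],[0,0,0,0,-0.15,0],[0,0,0,0,-0.15,0],[0,0,0,0,-0.15,0],[0,0,0,0,0,0],[0,0,0,0,0,0]]]'; python3 -c "
from h import *
# place at case (+40,0)
C=np.array([583.5,69]);th=np.radians(-4.1);ex=np.array([np.cos(th),np.sin(th)]);ey=np.array([-np.sin(th),np.cos(th)])
p=C+38*ex+0*ey; print(p)
plan(*p,130,86)"
```

```text
t: 23.92
tool_pos: [0.5295, -0.2414, 0.1415]
orientation: [-0.853, 1.644, -1.645]
force: [0.3, -0.3, -1.7]
opening: 0.0748
t: 24.92
tool_pos: [0.5297, -0.2418, 0.1403]
orientation: [-1.432, 0.764, -0.763]
force: [-0.7, 0.2, -2.1]
opening: 0.0748
t: 25.92
tool_pos: [0.5297, -0.242, 0.1406]
orientation: [-1.569, 0.069, -0.069]
force: [-0.5, -0.4, -1.7]
opening: 0.0746
[621.40274975  66.28309712]
t 25.93 pos [ 529.7 -242.   140.6] F [-0.5 -0.4 -1.7] open 74.6
[[0.996, -0.0, 0.088], [-0.088, 0.0, 0.996], [-0.0, -1.0, 0.0]] [-0.52  0.14  1.64  0.    1.37 -2.  ]
jaw yaw now 85.0 turn_y -0.018 | then shift [ 70.   10.6 313.9] tilt [-0.  0. -1.]
```

```bash
python3 -m inch '[[[0,0,0,0,0.175,0],[0,0,0,0,0.175,0],[0,0,0,0,0.175,0],[0,0,0,0,0.175,0],[0,0,0,0,0.175,0],[0,0,0,0,0.175,0],[0,0,0,0,0.175,0],[0,0,0,0,0.175,0]]]';python3 -m inch '[[[0,0,0,0,0.175,0],[0,0,0,0,0.175,0],[0,0,0,0,0.175,0],[0,0,0,0,0.175,0],[0,0,0,0,0.175,0],[0,0,0,0,0.175,0],[0,0,0,0,0.175,0],[0,0,0,0,0.175,0]]]';python3 -m inch '[[[0,0,0,0,0.175,0],[0,0,0,0,0.148,0],[0,0,0,0,0,0.11],[0,0,0,0,0,0.11],[0,0,0,0,0,0.11],[0,0,0,0,0,0.106],[0,0,0,0,0,0]]]'; python3 -c "
from h import *
R=d3(621.4,66.3,130); z=R[:,2]; print(np.degrees(np.arctan2(z[1],z[0])))"
```

```text
t: 26.92
tool_pos: [0.5297, -0.2421, 0.1408]
orientation: [-1.245, 1.152, -1.152]
force: [0.3, 0.7, -2.1]
opening: 0.0748
t: 27.92
tool_pos: [0.5297, -0.2421, 0.1409]
orientation: [-0.261, 2.089, -2.089]
force: [-0.2, -0.4, -1.8]
opening: 0.0747
t: 28.8
tool_pos: [0.5276, -0.2416, 0.1392]
orientation: [0.512, 1.995, -2.021]
force: [0.4, -0.3, -0.4]
opening: 0.0745
t 28.8 pos [ 527.6 -241.6  139.2] F [ 0.4 -0.3 -0.4] open 74.5
[[-0.905, 0.419, -0.069], [0.064, -0.027, -0.998], [-0.42, -0.908, -0.002]] [-0.67 -0.23  2.06  0.3   0.97  0.84]
tool-axis shift [ -61.3   39.4 -313.6]
-93.98240235430093
```

```bash
python3 -m inch '[[[0,0,-30,0,0,0],[0,0,-45,0,0,0],[-5,0,-45,0,0,0],[-10,5,-45,0,0,0],[-12,8,-45,0,0,0],[-12,8,-45,0,0,0],[-12,8,-40,0,0,0],[-10,8,-19,0,0,0]]]';python3 -m inch '[[[0,0,0,0,0,0]]]'; python3 -c "
from h import *
d3(621.4,66.3,70);d3(621.4,66.3,25);cam('wrist','w14');cam('scene','s14');cam('top','t14')"
```

```text
t: 29.8
tool_pos: [0.6228, 0.0692, 0.1342]
orientation: [0.51, 1.99, -2.02]
force: [0.6, -0.8, -1.7]
opening: 0.0746
t: 29.92
tool_pos: [0.6224, 0.0683, 0.1336]
orientation: [0.508, 1.99, -2.02]
force: [-0.1, -0.6, -0.8]
opening: 0.0747
t 29.93 pos [622.4  68.3 133.6] F [-0.1 -0.6 -0.8] open 74.7
[[-0.905, 0.421, -0.065], [0.059, -0.028, -0.998], [-0.422, -0.907, 0.0]] [ 0.06 -0.12  1.97 -0.07  0.85  1.73]
tool-axis shift [27.6 57.3  2.1]
t 29.93 pos [622.4  68.3 133.6] F [-0.1 -0.6 -0.8] open 74.7
[[-0.905, 0.421, -0.065], [0.059, -0.028, -0.998], [-0.422, -0.907, 0.0]] [ 0.06 -0.12  1.97 -0.07  0.85  1.73]
tool-axis shift [46.6 98.1  2.1]
```

View pics/w14.png

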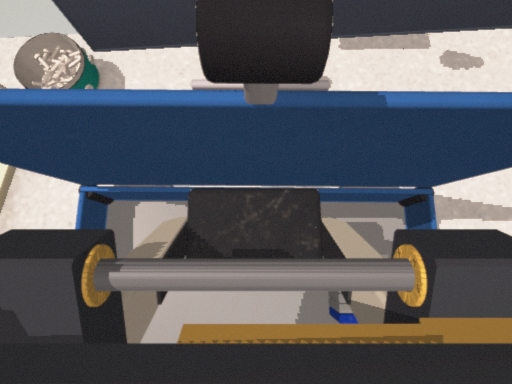

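View pics/s14.png

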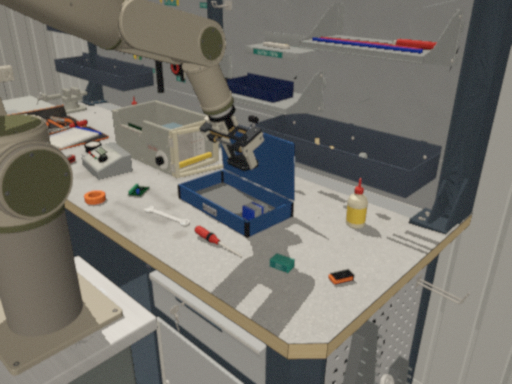

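```bash
python3 -m inch '[[[8,17,2,0,0,0],[10,20,0,0,0,0],[10,20,0,0,0,0],[8,18,0,0,0,0],[6,13,0,0,0,0],[0,0,0,0,0,0],[0,0,0,0,0,0]]]'; python3 -c "
from h import *
d3(621.4,66.3,20);cam('wrist','w15')"
```

```text
t: 30.95
tool_pos: [0.6208, 0.0643, 0.0367]
orientation: [0.512, 1.99, -2.019]
force: [-0.3, -0.1, -0.5]
opening: 0.0745
t 30.95 pos [620.8  64.3  36.7] F [-0.3 -0.1 -0.5] open 74.5
[[-0.904, 0.422, -0.067], [0.06, -0.028, -0.998], [-0.423, -0.906, -0.0]] [ 0.05  0.03  2.04 -0.08  0.65  1.74]
tool-axis shift [ 6.7 15.3 -2.1]
```

View pics/w15.png

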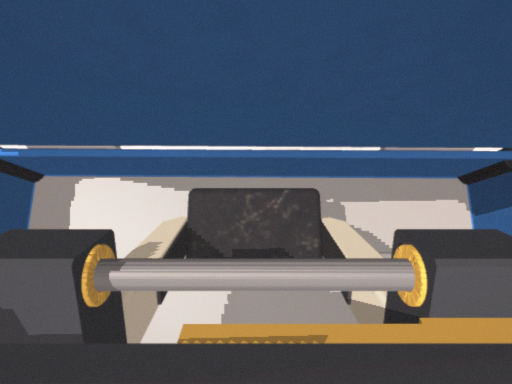

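Probe case level and clear of walls. Lowering the last ~16 mm.

```bash
python3 -m inch '[[[3,7,-2,0,0,0],[2,5,0,0,0,0],[1.5,3,0,0,0,0],[0,0,0,0,0,0]]]'; python3 -c "
from h import *
d3(621.4,66.3,19.5)"
```

```text
t: 31.5
tool_pos: [0.6214, 0.0666, 0.0199]
orientation: [0.511, 1.989, -2.019]
force: [-0.8, 0.7, 2.5]
opening: 0.0746
t 31.5 pos [621.4  66.6  19.9] F [-0.8  0.7  2.5] open 74.6
[[-0.904, 0.422, -0.066], [0.06, -0.028, -0.998], [-0.423, -0.906, -0.0]] [ 0.06  0.06  2.04 -0.09  0.61  1.75]
tool-axis shift [0.1 0.4 0.3]
```

```bash
python3 -m inch '[[[0,0,0,0,0,0],[0,0,0,0,0,0],[0,0,0,0,0,0],[0,-15,0,0,0,0],[0,-40,0,0,0,0],[0,-50,0,0,0,0],[0,-40,0,0,0,0],[0,0,0,0,0,0]]]' 86; python3 -c "
from h import *
s,R=st();cam('wrist','w16');c=cam('top','t16')
print('batt',blob(c,(365,205,400,240),lambda h,s,v:(v<60)|((s>150)),.017))
print('carton',blob(c,(325,230,358,254),lambda h,s,v:(s>110)&(h>60)&(h<100),.022))
"
```

```text
t: 32.5
tool_pos: [0.5615, 0.0708, 0.1555]
orientation: [0.517, 1.986, -2.014]
force: [0.4, -0.3, -0.4]
opening: 0.0858
t 32.5 pos [561.5  70.8 155.5] F [ 0.4 -0.3 -0.4] open 85.8
[[-0.901, 0.428, -0.066], [0.06, -0.027, -0.998], [-0.429, -0.903, -0.001]] [ 0.07 -0.33  2.11 -0.07  0.92  1.74]
batt ((503.0, -354.6), (44.8, 20.1), -30.0)
carton ((452.0, -226.7), (47.4, 25.8), -77.7)
```

View pics/w16.png

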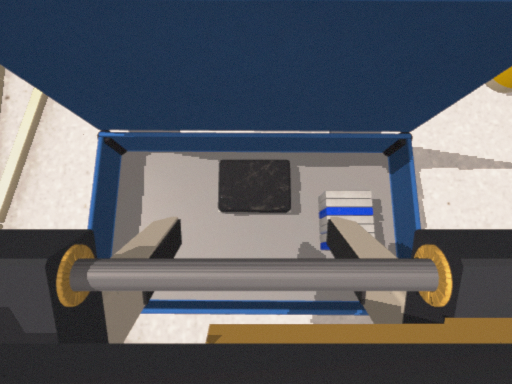

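View pics/t16.png

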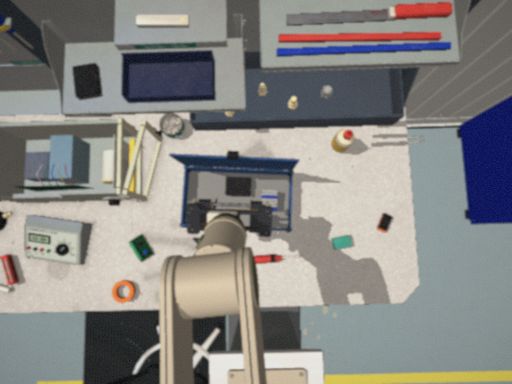

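```bash
python3 -m inch '[[[20,-10,15,0,0,-0.15],[20,-10,30,0,0,-0.15],[20,-10,40,0,0,-0.136],[20,0,40,0,-0.18,0],[0,0,40,0,-0.18,0],[0,0,30,0,-0.18,0],[0,0,20,0,-0.18,0],[0,0,0,0,-0.18,0]]]' 55;python3 -m inch '[[[0,0,0,0,-0.18,0],[0,0,0,0,-0.18,0],[0,0,0,0,-0.18,0],[0,0,0,0,-0.18,0],[0,0,0,0,-0.18,0],[0,0,0,0,-0.04,0],[0,0,0,0,0,0]]]'; python3 -c "
from h import *
plan(453,-226,150,12)"
```

```text
t: 33.6
tool_pos: [0.4878, -0.136, 0.1601]
orientation: [-0.771, 1.729, -1.724]
force: [-0.3, -0.1, -0.2]
opening: 0.0551
t: 34.48
tool_pos: [0.4876, -0.1346, 0.1605]
orientation: [-1.299, 1.062, -1.056]
force: [0.4, 0.1, -1.1]
opening: 0.0551
t 34.48 pos [ 487.6 -134.6  160.5] F [ 0.4  0.1 -1.1] open 55.1
[[0.201, -0.003, 0.98], [-0.98, 0.001, 0.201], [-0.002, -1.0, -0.003]] [-0.37 -0.08  1.83 -0.    1.4  -0.57]
jaw yaw now 11.6 turn_y -0.007 | then shift [ 82.2  10.5 -52.8] tilt [-0.003  0.001 -1.   ]
```

```bash
python3 -m inch '[[[25,5,-20,0,0,0],[25,5,-20,0,0,0],[20,0,-13,0,0,0],[0,0,0,0,0,0],[0,0,0,0,0,0]]]'; python3 -c "
from h import *
c=cam('wrist','w17')
print('carton',blob(c,(100,40,420,225),lambda h,s,v:(s>110)&(h>60)&(h<100),.022))
plan(453,-226,14,12)"
```

```text
t: 35.1
tool_pos: [0.4506, -0.2135, 0.1519]
orientation: [-1.298, 1.06, -1.058]
force: [0.2, 0.0, 0.1]
opening: 0.0552
carton ((451.9, -223.9), (51.8, 30.6), -79.1)
t 35.15 pos [ 450.7 -213.3  152.1] F [-0.8  0.  -0.2] open 54.9
[[0.201, -0.001, 0.979], [-0.979, 0.001, 0.201], [-0.001, -1.0, -0.0]] [-0.55 -0.1   1.86  0.    1.38 -0.75]
jaw yaw now 11.6 turn_y -0.007 | then shift [ 12.9 138.1  -0.4] tilt [-0.001  0.001 -1.   ]
```

View pics/w17.png

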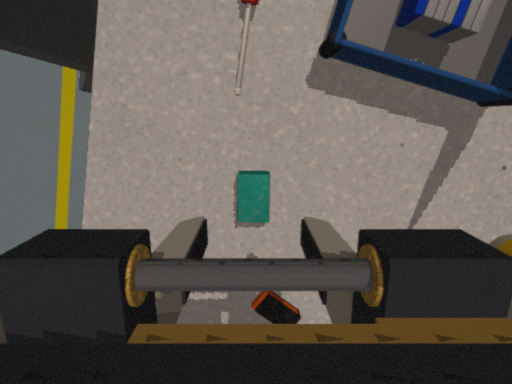

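```bash
python3 -m inch '[[[11,25,-0.9,0,0.01,0],[0,35,0,0,0,0],[0,35,0,0,0,0],[0,28,0,0,0,0],[0,12,0,0,0,0],[0,3,0,0,0,0],[0,0,0,0,0,0]]]'; python3 -m inch '[[[0,0,0,0,0,0],[0,0,0,0,0,0],[0,0,0,0,0,0],[0,-20,0,0,0,0],[0,-40,0,0,0,0],[0,-40,0,0,0,0],[0,0,0,0,0,0],[0,0,0,0,0,0]]]' 20 30; python3 -c "
from h import *
C=np.array([583.5,69]);th=np.radians(-4.1);ex=np.array([np.cos(th),np.sin(th)]);ey=np.array([-np.sin(th),np.cos(th)])
p=C-46*ex+95*ey; print(p)
plan(*p,115,86)
cam('wrist','w18')"
```

```text
t: 36.02
tool_pos: [0.4527, -0.2252, 0.0155]
orientation: [-1.294, 1.064, -1.067]
force: [-0.3, -1.1, 0.2]
opening: 0.0549
t: 37.02
tool_pos: [0.4516, -0.2248, 0.1139]
orientation: [-1.294, 1.066, -1.066]
force: [-0.0, -0.4, -1.1]
opening: 0.032
[544.4099812  167.04575682]
t 37.02 pos [ 451.6 -224.8  113.9] F [-0.  -0.4 -1.1] open 32.0
[[0.192, -0.0, 0.981], [-0.981, 0.0, 0.192], [-0.0, -1.0, -0.0]] [-0.56 -0.04  1.88  0.    1.31 -0.76]
jaw yaw now 11.1 turn_y -1.308 | then shift [ 65.2  -1.1 397.4] tilt [-0.  0. -1.]
```

View pics/w18.png

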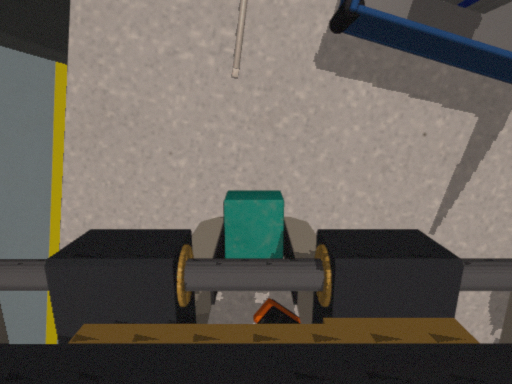

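```bash
python3 -m inch '[[[0,0,0,0,-0.164,0],[0,0,0,0,-0.164,0],[0,0,0,0,-0.164,0],[0,0,0,0,-0.164,0],[0,0,0,0,-0.163,0],[0,0,0,0,-0.163,0],[0,0,0,0,-0.163,0],[0,0,0,0,-0.163,0]]]';python3 -m inch '[[[0,0,40,0,0,0],[0,0,55,0,0,0],[8,0,55,0,0,0],[11,0,55,0,0,0],[12,0,55,0,0,0],[12,0,55,0,0,0],[12,0,50,0,0,0],[10,0,32,0,0,0]]]'; python3 -m inch '[[[0,0,0,0,0,0],[0,0,0,0,0,0]]]';python3 -c "
from h import *
plan(544.4,167,21,86)
cam('wrist','w19')"
```

```text
t: 38.08
tool_pos: [0.4507, -0.2243, 0.1124]
orientation: [-1.568, 0.053, -0.048]
force: [0.6, 0.5, -0.4]
opening: 0.0318
t: 39.08
tool_pos: [0.5434, 0.1687, 0.1123]
orientation: [-1.571, 0.056, -0.051]
force: [0.7, 0.4, -0.1]
opening: 0.0317
t: 39.33
tool_pos: [0.5433, 0.1657, 0.113]
orientation: [-1.571, 0.057, -0.052]
force: [0.1, -0.3, -1.2]
opening: 0.0318
t 39.33 pos [543.3 165.7 113. ] F [ 0.1 -0.3 -1.2] open 31.8
[[0.998, -0.003, 0.069], [-0.069, -0.001, 0.998], [-0.003, -1.0, -0.001]] [ 0.21  0.13  1.7  -0.    1.31 -1.3 ]
jaw yaw now 86.0 turn_y 0.0 | then shift [ 1.  92.   1.3] tilt [-0.003 -0.001 -1.   ]
```

View pics/w19.png

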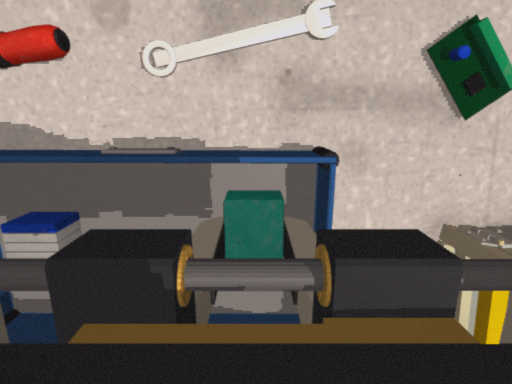

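```bash
python3 -m inch '[[[1,20,1,0,0,0],[0,30,0,0,0,0],[0,22,0,0,0,0],[0,12,0,0,0,0],[0,6,0,0,0,0],[0,1.5,0,0,0,0],[0,0,0,0,0,0],[0,0,0,0,0,0]]]'; python3 -m inch '[[[0,0,0,0,0,0],[0,0,0,0,0,0],[0,0,0,0,0,0],[0,-20,0,0,0,0],[0,-40,0,0,0,0],[0,-40,0,0,0,0],[0,-40,0,0,0,0],[0,0,0,0,0,0]]]' 46; python3 -c "
from h import *
cam('wrist','w20');c=cam('top')
print('pcb',blob(c,(120,225,165,270),lambda h,s,v:(s>90)&(h>40)&(h<100)|(v<80),.01))
plan(451,350,160,121)"
```

```text
t: 40.38
tool_pos: [0.5461, 0.1676, 0.0238]
orientation: [-1.57, 0.054, -0.056]
force: [-0.1, 0.4, -0.3]
opening: 0.0316
t: 41.38
tool_pos: [0.5485, 0.1681, 0.1693]
orientation: [-1.568, 0.048, -0.062]
force: [1.1, -0.6, 0.9]
opening: 0.0457
pcb ((450.0, 350.6), (62.6, 42.4), 31.3)
t 41.48 pos [546.  167.6 164.5] F [-0.7 -0.3 -0.9] open 46.0
[[0.998, 0.002, 0.07], [-0.07, 0.0, 0.998], [0.002, -1.0, 0.001]] [ 0.21  0.09  1.65 -0.    1.4  -1.29]
jaw yaw now 86.0 turn_y -0.611 | then shift [ 12.5   4.5 205.3] tilt [ 0.002  0.    -1.   ]
```

View pics/w20.png

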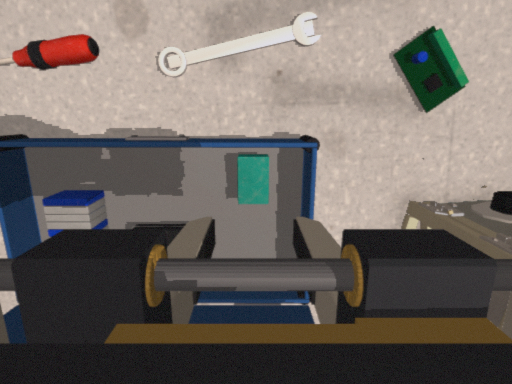

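```bash
python3 -m inch '[[[0,0,40,0,-0.15,0],[0,0,40,0,-0.15,0],[0,0,40,0,-0.15,0],[-10,0,30,0,-0.16,0],[-20,0,10,0,0,0],[-20,0,10,0,0,0],[0,0,0,0,0,0],[0,0,0,0,0,0]]]' 70; python3 -c "
from h import *
plan(450,350.5,160,121);c=cam('wrist','w21')
print('pcb',blob(c,(100,40,420,225),lambda h,s,v:(s>90)&(h>40)&(h<100)|(v<40),.01))
"
```

```text
t: 42.48
tool_pos: [0.4711, 0.3066, 0.1625]
orientation: [-1.529, -0.423, 0.424]
force: [0.0, -0.0, 0.8]
opening: 0.0699
t 42.48 pos [471.1 306.6 162.5] F [ 0.  -0.   0.8] open 69.9
[[0.858, -0.0, -0.514], [0.514, -0.0, 0.858], [-0.001, -1.0, -0.0]] [ 0.49  0.07  1.67 -0.    1.4  -1.63]
jaw yaw now 120.9 turn_y -0.001 | then shift [ 4.5  2.5 48.5] tilt [-0. -0. -1.]
pcb ((449.5, 353.3), (67.3, 44.3), 32.1)
```

View pics/w21.png

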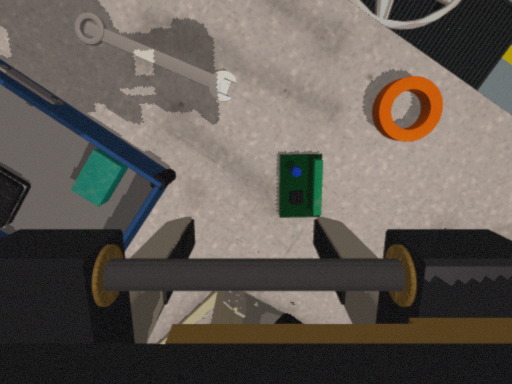

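```bash
python3 -m inch '[[[4,20,25,0,0,0],[0,25,25,0,0,0],[0,35,0,0,0,0],[0,30,0,0,0,0],[0,22,0,0,0,0],[0,12,0,0,0,0],[0,0,0,0,0,0],[0,0,0,0,0,0]]]'; python3 -c "
from h import *
plan(449.7,352,9.5,121);c=cam('wrist','w22')
"
```

```text
t: 43.52
tool_pos: [0.4496, 0.3522, 0.0201]
orientation: [-1.529, -0.424, 0.422]
force: [0.2, -0.0, 0.3]
opening: 0.0703
t 43.52 pos [449.6 352.2  20.1] F [ 0.2 -0.   0.3] open 70.3
[[0.858, 0.001, -0.514], [0.514, 0.001, 0.858], [0.002, -1.0, 0.0]] [ 0.57  0.25  1.75 -0.    1.14 -1.54]
jaw yaw now 120.9 turn_y -0.001 | then shift [-0.  10.6 -0.3] tilt [ 0.001  0.001 -1.   ]
```

View pics/w22.png

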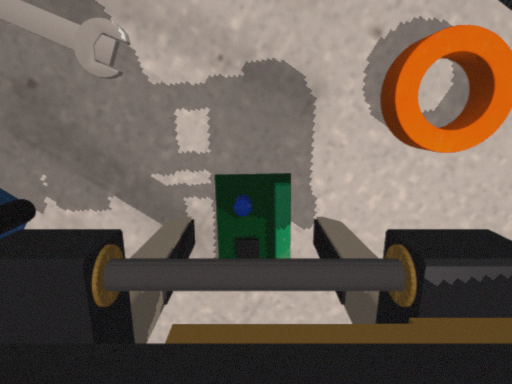

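```bash
python3 -m inch '[[[0,6,0,0,0,0],[0,4.5,0,0,0,0],[0,0,0,0,0,0]]]'; python3 -m inch '[[[0,0,0,0,0,0],[0,0,0,0,0,0],[0,0,0,0,0,0],[0,0,0,0,0,0],[0,-10,0,0,0,0],[0,-20,0,0,0,0],[0,-30,0,0,0,0],[0,0,0,0,0,0]]]' 30 25; python3 -c "
from h import *
plan(449.7,352,9.5,121);c=cam('wrist','w23')
"
```

```text
t: 43.95
tool_pos: [0.4487, 0.3518, 0.0084]
orientation: [-1.529, -0.423, 0.423]
force: [0.4, -0.0, 0.7]
opening: 0.0697
t: 44.95
tool_pos: [0.4513, 0.3535, 0.0732]
orientation: [-1.527, -0.429, 0.418]
force: [0.9, -0.0, -0.3]
opening: 0.0439
t 44.95 pos [451.3 353.5  73.2] F [ 0.9 -0.  -0.3] open 43.9
[[0.858, 0.006, -0.514], [0.514, 0.004, 0.858], [0.007, -1.0, 0.0]] [ 0.58  0.18  1.73  0.    1.23 -1.54]
jaw yaw now 121.0 turn_y -0.001 | then shift [-2.1 63.7 -0.5] tilt [ 0.006  0.004 -1.   ]
```

View pics/w23.png

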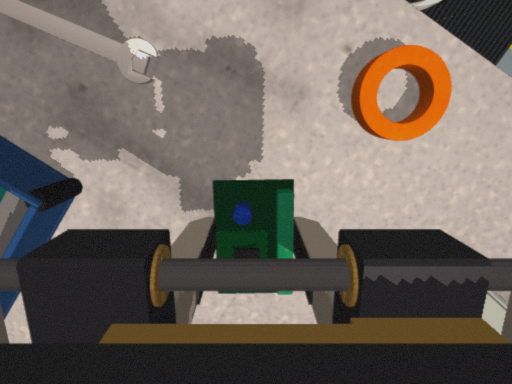

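```bash
python3 -m inch '[[[0,-25,0,0,0,0],[0,-25,0,0,0.12,0],[0,0,0,0,0.12,0],[0,0,0,0,0.12,0],[0,0,0,0,0.12,0],[0,0,0,0,0.13,0],[0,0,0,0,0,0]]]'; python3 -c "
from h import *
C=np.array([583.5,69]);th=np.radians(-4.1);ex=np.array([np.cos(th),np.sin(th)]);ey=np.array([-np.sin(th),np.cos(th)])
p=C+36*ex+95*ey; print(p)
plan(*p,120,86)"
```

```text
t: 45.88
tool_pos: [0.4482, 0.3515, 0.1178]
orientation: [-1.571, 0.055, -0.053]
force: [0.4, 0.2, -0.8]
opening: 0.0435
[626.2001254  161.18296638]
t 45.88 pos [448.2 351.5 117.8] F [ 0.4  0.2 -0.8] open 43.5
[[0.998, -0.001, 0.069], [-0.069, -0.001, 0.998], [-0.001, -1.0, -0.001]] [ 0.58  0.13  1.69 -0.    1.32 -0.93]
jaw yaw now 86.0 turn_y 0.001 | then shift [ 190.9   -2.2 -177.4] tilt [-0.001 -0.001 -1.   ]
```

```bash
python3 -m inch '[[[0,0,-40,0,0,0],[0,0,-45,0,0,0],[0,0,-45,0,0,0],[10,0,-35,0,0,0],[15,0,-10,0,0,0],[10,0,-2,0,0,0],[0,0,0,0,0,0]]]'; python3 -c "
from h import *
c=cam('top','t24');s=cam('scene','s24');cam('wrist','w24')
im=c['image'];cv2.imwrite('pics/fr.png',np.hstack([cv2.resize(c['image'][100:260,90:300],None,fx=1.9,fy=1.9),cv2.resize(s['image'][80:240,100:310],None,fx=1.9,fy=1.9)]))
for z in (.0,.06,.12): print(z,np.round([ray(c,u,v,z)[:2]*1000 for u,v in [(160,130),(150,195),(118,120)]]))
plan(626.2,161.2,120,86)"
```

```text
t: 46.75
tool_pos: [0.472, 0.1734, 0.1185]
orientation: [-1.57, 0.054, -0.054]
force: [0.0, -0.2, 0.4]
opening: 0.0438
0.0 [[803. 300.]
 [605. 329.]
 [839. 429.]]
0.06 [[784. 283.]
 [597. 310.]
 [817. 404.]]
0.12 [[765. 266.]
 [589. 291.]
 [796. 380.]]
t 46.9 pos [470.9 173.6 118.2] F [ 1.1 -0.2 -0.9] open 43.9
[[0.998, -0.001, 0.068], [-0.068, 0.0, 0.998], [-0.001, -1.0, -0.0]] [ 0.25 -0.06  1.88  0.    1.32 -1.25]
jaw yaw now 86.1 turn_y 0.001 | then shift [155.8  -1.8  -1.6] tilt [-0.001  0.    -1.   ]
```

View pics/fr.png

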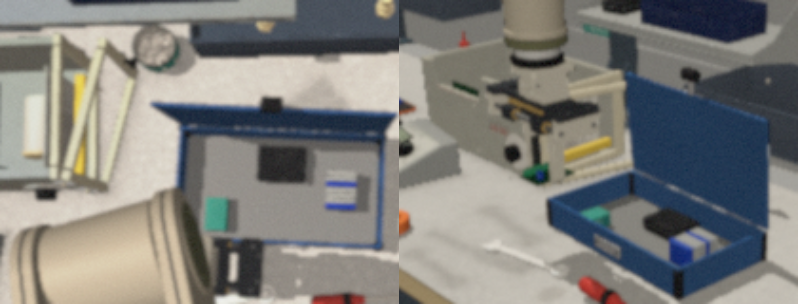

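View pics/w24.png

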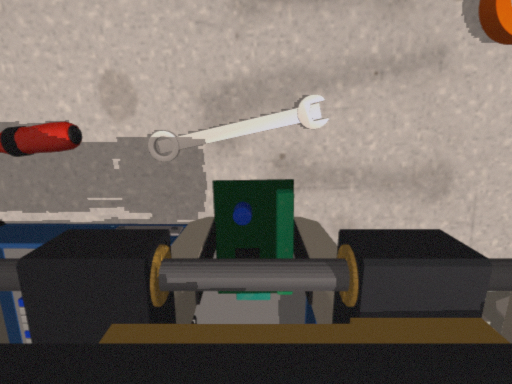

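```bash
python3 -m inch '[[[25,0,-1,0,0,0],[35,0,-1,0,0,0],[35,0,-1,0,0,0],[35,0,0,0,0,0],[20,0,0,0,0,0],[6,0,0,0,0,0],[0,0,0,0,0,0],[0,0,0,0,0,0]]]'; python3 -c "
from h import *
plan(626.2,158.2,13.5,86);cam('wrist','w25')"
```

```text
t: 47.9
tool_pos: [0.6258, 0.1593, 0.1184]
orientation: [-1.57, 0.055, -0.054]
force: [-0.0, -0.1, -0.4]
opening: 0.0437
t 47.9 pos [625.8 159.3 118.4] F [-0.  -0.1 -0.4] open 43.7
[[0.998, -0.001, 0.069], [-0.069, -0.0, 0.998], [-0.001, -1.0, -0.0]] [ 0.17  0.32  1.47  0.    1.35 -1.33]
jaw yaw now 86.0 turn_y 0.001 | then shift [  0.5 104.9  -1.1] tilt [-0.001 -0.    -1.   ]
```

View pics/w25.png

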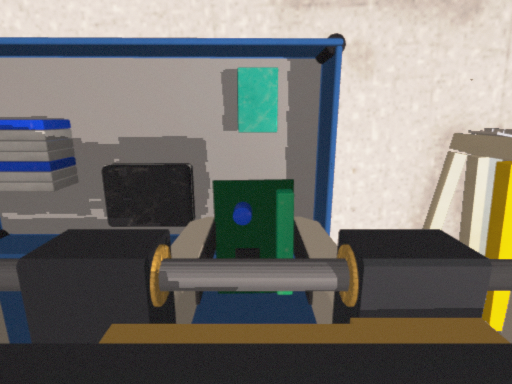

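```bash
python3 -c "
from h import *
c=cam('wrist');t=cam('top')
for z in (0,.06,.1,.14): print(z,[np.round(ray(c,u,v,z)[:2]*1000) for u,v in [(428,228),(450,150)]])
s=cam('scene')
im=t['image'];cv2.imwrite('pics/fr2.png',np.hstack([cv2.resize(im[105:215,90:200],None,fx=3.6,fy=3.6),cv2.resize(s['image'][90:200,130:240],None,fx=3.6,fy=3.6)]))"
```

```text
0 [array([678., 328.]), array([602., 343.])]
0.06 [array([652., 293.]), array([593., 305.])]
0.1 [array([635., 269.]), array([587., 279.])]
0.14 [array([618., 246.]), array([581., 253.])]
```

View pics/fr2.png

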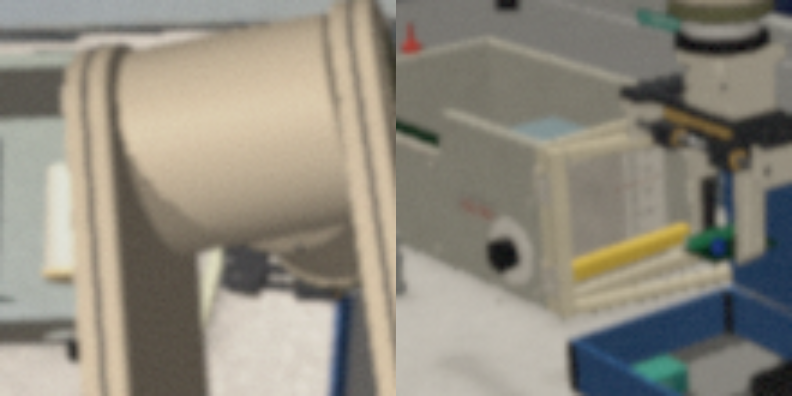

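```bash
python3 -c "
from h import *
s=cam('scene');t=cam('top')
b=ray(s,175.6,174.7,0)*1000;print('base corner',b)
for h in (.1,.12,.14,.16): print(h, proj(s,[b[0]/1000,b[1]/1000,h]))
e=ray(s,130+(735-396)/3.6,90+268/3.6,0)*1000;print('bar far end',e, ray(s,130+(735-396)/3.6,90+268/3.6,.02)*1000)
"
```

```text
base corner [613.84820149 374.21122471   0.        ]
0.1 (np.float64(173.45046319801935), np.float64(146.55411216287865))
0.12 (np.float64(173.00560581196459), np.float64(140.7291799821992))
0.14 (np.float64(172.55556172710578), np.float64(134.8363335221974))
0.16 (np.float64(172.10023970209528), np.float64(128.8743780749087))
bar far end [788.82927875 322.75147924   0.        ] [755.63987096 286.7948121   20.        ]
```

```bash
python3 -m inch '[[[0.5,20,-1,0,0,0],[0,28,0,0,0,0],[0,24,0,0,0,0],[0,16,0,0,0,0],[0,8,0,0,0,0],[0,5,0,0,0,0],[0,0,0,0,0,0],[0,0,0,0,0,0]]]'; python3 -c "
from h import *
plan(626.2,158.2,13.5,86);cam('wrist','w26')"
```

```text
t: 49.2
tool_pos: [0.6266, 0.1578, 0.0169]
orientation: [-1.57, 0.056, -0.054]
force: [0.2, -0.3, -0.6]
opening: 0.0439
t 49.2 pos [626.6 157.8  16.9] F [ 0.2 -0.3 -0.6] open 43.9
[[0.998, -0.001, 0.07], [-0.07, -0.0, 0.998], [-0.001, -1.0, -0.0]] [ 0.17  0.44  1.52  0.    1.18 -1.33]
jaw yaw now 86.0 turn_y 0.0 | then shift [-0.4  3.4  0.4] tilt [-0.001 -0.    -1.   ]
```

View pics/w26.png

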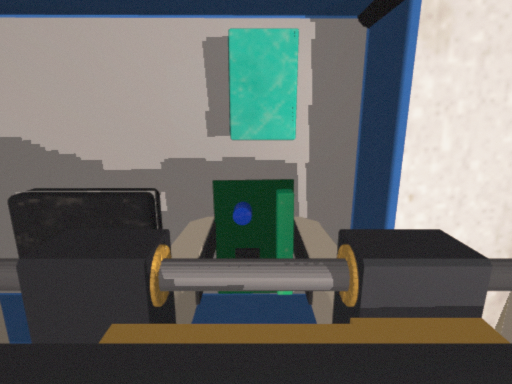

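```bash
python3 -m inch '[[[0,3,0,0,0,0],[0,0,0,0,0,0]]]'; python3 -m inch '[[[0,0,0,0,0,0],[0,0,0,0,0,0],[0,0,0,0,0,0],[0,-10,0,0,0,0],[0,-30,0,0,0,0],[-10,-40,0,0,0,0],[-20,-40,0,0,0,0],[0,0,0,0,0,0]]]' 52; python3 -c "
from h import *
cam('wrist','w27');c=cam('top')
print('batt',blob(c,(365,205,400,240),lambda h,s,v:(v<60)|((s>150)),.017))
plan(503,-354,160,62)"
```

```text
t: 49.5
tool_pos: [0.6266, 0.1579, 0.0139]
orientation: [-1.57, 0.055, -0.054]
force: [-0.6, -0.4, -0.7]
opening: 0.0437
t: 50.5
tool_pos: [0.5993, 0.1608, 0.1403]
orientation: [-1.568, 0.048, -0.061]
force: [-0.4, -0.1, -0.1]
opening: 0.0521
batt ((503.0, -354.6), (44.8, 20.1), -30.0)
t 50.6 pos [597.7 160.1 135.8] F [-0.2 -0.2 -0.6] open 51.9
[[0.998, 0.002, 0.07], [-0.07, 0.0, 0.998], [0.002, -1.0, 0.0]] [ 0.18  0.24  1.54 -0.    1.37 -1.32]
jaw yaw now 86.0 turn_y 0.419 | then shift [ 157.8  -24.2 -498.4] tilt [ 0.002  0.    -1.   ]
```

View pics/w27.png

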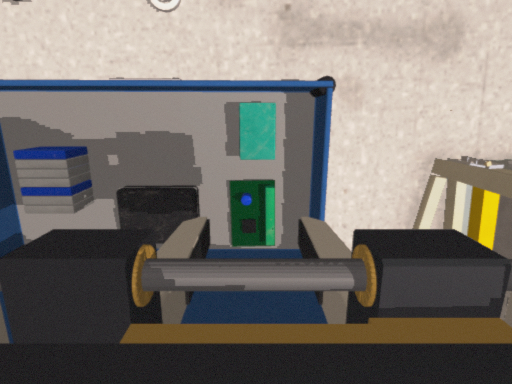

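```bash
python3 -m inch '[[[-25,-10,-40,0,0,0],[-25,-10,-60,0,0,0],[-20,0,-60,0,0.15,0],[0,0,-60,0,0.15,0],[0,0,-60,0,0.12,0],[8,0,-60,0,0,0],[15,0,-55,0,0,0],[15,0,-40,0,0,0]]]'; python3 -m inch '[[[0,0,0,0,0,0]]]'; python3 -c "
from h import *
plan(503,-354,150,62)"
```

```text
t: 51.6
tool_pos: [0.4422, -0.2623, 0.1527]
orientation: [-1.536, 0.387, -0.384]
force: [1.0, -1.0, 0.2]
opening: 0.0517
t: 51.72
tool_pos: [0.4423, -0.2627, 0.1527]
orientation: [-1.536, 0.389, -0.385]
force: [0.5, -0.1, 0.3]
opening: 0.0521
t 51.73 pos [ 442.3 -262.7  152.7] F [ 0.5 -0.1  0.3] open 52.1
[[0.88, -0.002, 0.474], [-0.474, 0.001, 0.88], [-0.002, -1.0, -0.0]] [-0.64 -0.05  1.81 -0.    1.38 -1.71]
jaw yaw now 61.7 turn_y -0.005 | then shift [ 96.4   2.7 -52.1] tilt [-0.002  0.001 -1.   ]
```

```bash
python3 -m inch '[[[30,0,-20,0,0,0],[35,0,-20,0,0,0],[31,0,-12,0,0,0],[0,0,0,0,0,0],[0,0,0,0,0,0]]]'; python3 -c "
from h import *
plan(503,-354,10,62);c=cam('wrist','w28')
print('batt',blob(c,(180,60,330,225),lambda h,s,v:(v<50)|((s>150)&(h<25)),.01))"
```

```text
t: 52.35
tool_pos: [0.5036, -0.3499, 0.1528]
orientation: [-1.535, 0.385, -0.382]
force: [-0.5, 0.1, 0.2]
opening: 0.0517
t 52.35 pos [ 503.6 -349.9  152.8] F [-0.5  0.1  0.2] open 51.7
[[0.883, -0.002, 0.47], [-0.47, 0.002, 0.883], [-0.002, -1.0, 0.001]] [-0.69  0.21  1.53  0.    1.4  -1.77]
jaw yaw now 62.0 turn_y -0.0 | then shift [  1.4 142.8  -3.9] tilt [-0.002  0.002 -1.   ]
batt ((504.2, -353.4), (53.1, 25.5), -26.0)
```

View pics/w28.png

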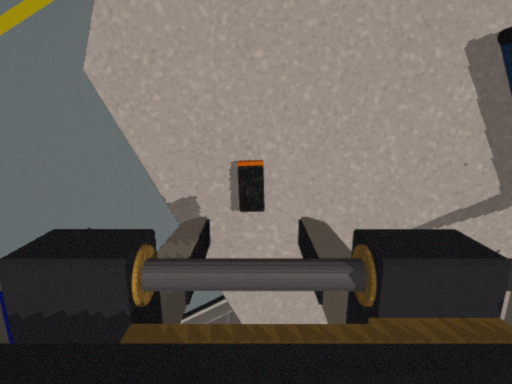

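```bash
python3 -m inch '[[[2,22,-3.3,0,-0.035,0],[0,35,0,0,0,0],[0,35,0,0,0,0],[0,28,0,0,0,0],[0,16,0,0,0,0],[0,5,0,0,0,0],[0,0,0,0,0,0],[0,0,0,0,0,0]]]'; python3 -c "
from h import *
plan(504.2,-353.5,11,64)"; python3 -m inch '[[[0,0,0,0,0,0],[0,0,0,0,0,0],[0,0,0,0,0,0],[0,-20,0,0,0,0],[0,-40,0,0,0,0],[0,-40,0,0,0,0],[0,0,0,0,0,0],[0,0,0,0,0,0]]]' 15 30; python3 -c "
from h import *
C=np.array([583.5,69]);th=np.radians(-4.1);ex=np.array([np.cos(th),np.sin(th)]);ey=np.array([-np.sin(th),np.cos(th)])
p=C-45*ex+0*ey; print(p)
plan(*p,115,86)
cam('wrist','w29')"
```

```text
t: 53.4
tool_pos: [0.5051, -0.3559, 0.0146]
orientation: [-1.542, 0.355, -0.358]
force: [-0.5, -0.6, -0.4]
opening: 0.0522
t 53.4 pos [ 505.1 -355.9   14.6] F [-0.5 -0.6 -0.4] open 52.2
[[0.898, 0.002, 0.439], [-0.439, -0.001, 0.898], [0.002, -1.0, -0.001]] [-0.7   0.37  1.62  0.    1.16 -1.81]
jaw yaw now 63.9 turn_y -0.001 | then shift [-1.8  3.6  1.8] tilt [ 0.002 -0.001 -1.   ]
t: 54.4
tool_pos: [0.5042, -0.3552, 0.1135]
orientation: [-1.541, 0.356, -0.357]
force: [-0.1, -0.6, -1.6]
opening: 0.0257
[538.61516477  72.21738499]
t 54.4 pos [ 504.2 -355.2  113.5] F [-0.1 -0.6 -1.6] open 25.7
[[0.898, 0.0, 0.439], [-0.439, -0.0, 0.898], [0.0, -1.0, -0.0]] [-0.7   0.25  1.56 -0.    1.33 -1.81]
jaw yaw now 63.9 turn_y -0.385 | then shift [  4.5  -1.5 428.8] tilt [ 0. -0. -1.]
```

View pics/w29.png

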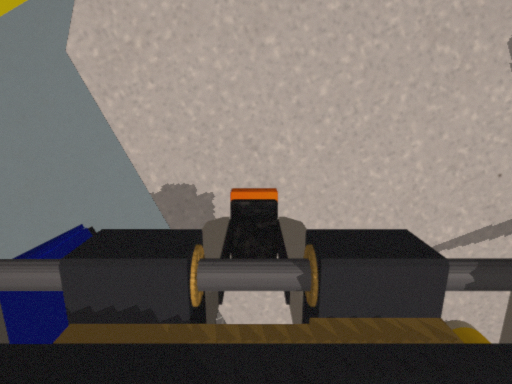

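```bash
python3 -m inch '[[[0,0,0,0,-0.13,0],[0,0,0,0,-0.13,0],[0,0,0,0,-0.125,0],[0,0,30,0,0,0],[0,0,50,0,0,0],[0,0,50,0,0,0],[0,0,50,0,0,0],[0,0,50,0,0,0]]]';python3 -m inch '[[[0,0,50,0,0,0],[0,0,50,0,0,0],[0,0,50,0,0,0],[0,0,35,0,0,0],[0,0,13,0,0,0],[0,0,0,0,0,0],[0,0,0,0,0,0]]]'; python3 -c "
from h import *
plan(538.6,72.2,19,86)
cam('wrist','w30')"
```

```text
t: 55.45
tool_pos: [0.5189, -0.1238, 0.1113]
orientation: [-1.569, 0.057, -0.053]
force: [0.9, 0.1, -0.8]
opening: 0.0257
t: 56.32
tool_pos: [0.5338, 0.0706, 0.1126]
orientation: [-1.571, 0.056, -0.055]
force: [-0.2, -0.1, -0.9]
opening: 0.0261
t 56.33 pos [533.8  70.6 112.6] F [-0.2 -0.1 -0.9] open 26.1
[[0.998, -0.001, 0.071], [-0.071, -0.001, 0.998], [-0.001, -1.0, -0.001]] [ 0.04  0.05  1.79 -0.    1.31 -1.46]
jaw yaw now 86.0 turn_y -0.001 | then shift [ 4.7 93.6  2. ] tilt [-0.001 -0.001 -1.   ]
```

View pics/w30.png

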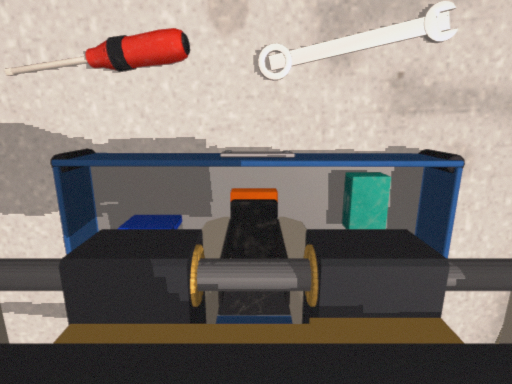

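```bash
python3 -m inch '[[[4.7,20,2,0,0,0],[0,30,0,0,0,0],[0,20,0,0,0,0],[0,12,0,0,0,0],[0,6,0,0,0,0],[0,5,0,0,0,0],[0,0,0,0,0,0],[0,0,0,0,0,0]]]';  python3 -c "
from h import *
plan(538.6,72.2,19,86)"
```

```text
t: 57.38
tool_pos: [0.5394, 0.0735, 0.0207]
orientation: [-1.57, 0.054, -0.056]
force: [0.8, -0.6, -0.5]
opening: 0.0254
t 57.38 pos [539.4  73.5  20.7] F [ 0.8 -0.6 -0.5] open 25.4
[[0.998, 0.001, 0.07], [-0.07, 0.0, 0.998], [0.001, -1.0, 0.0]] [ 0.04  0.18  1.83  0.    1.13 -1.46]
jaw yaw now 86.0 turn_y 0.0 | then shift [-0.8  1.7 -1.3] tilt [ 0.001  0.    -1.   ]
```

```bash
python3 -m inch '[[[0,1.5,0,0,0,0],[0,0,0,0,0,0]]]'; python3 -m inch '[[[0,0,0,0,0,0],[0,0,0,0,0,0],[0,0,0,0,0,0],[0,-15,0,0,0,0],[-10,-35,0,0,0,0],[-20,-40,0,0,0,0],[-30,-40,0,0,0,0],[-30,-30,0,0,0,0]]]' 40;python3 -m inch '[[[-30,-30,0,0,0,0],[-30,-30,0,0,0,0],[0,-30,0,0,0,0],[0,0,0,0,0,0]]]'; python3 -c "
from h import *
st();a=cam('wrist','w31');b=cam('top','t31');c=cam('scene','s31')
cv2.imwrite('pics/all31.png',np.hstack([cv2.resize(b['image'][130:260,160:310],None,fx=2.6,fy=2.6),cv2.resize(c['image'][100:230,160:310],None,fx=2.6,fy=2.6)]))"
```

```text
t: 57.62
tool_pos: [0.539, 0.0734, 0.0187]
orientation: [-1.57, 0.055, -0.055]
force: [-0.7, -0.1, -0.1]
opening: 0.0259
t: 58.62
tool_pos: [0.449, 0.0797, 0.1817]
orientation: [-1.57, 0.052, -0.057]
force: [-0.4, -0.3, 0.4]
opening: 0.0402
t: 59.12
tool_pos: [0.3905, 0.084, 0.2725]
orientation: [-1.569, 0.049, -0.06]
force: [0.5, 0.4, -0.8]
opening: 0.0397
t 59.12 pos [390.5  84.  272.5] F [ 0.5  0.4 -0.8] open 39.7
[[0.998, 0.007, 0.07], [-0.07, 0.001, 0.998], [0.007, -1.0, 0.001]] [ 0.08 -0.46  1.93 -0.    1.66 -1.42]
```

View pics/w31.png

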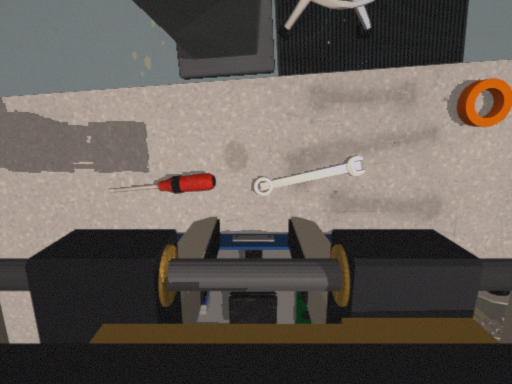

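View pics/all31.png

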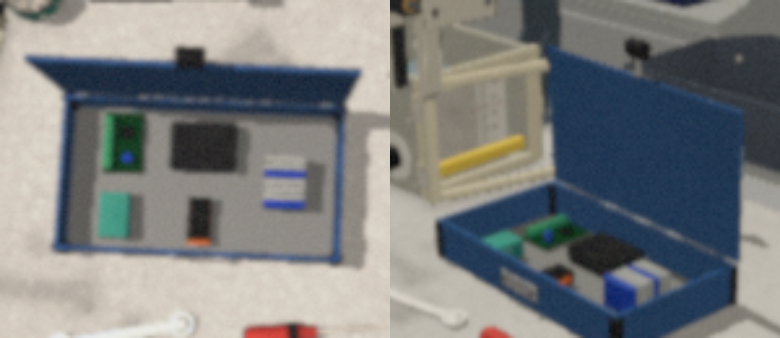

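```bash
python3 -c "
from h import *
b=cam('top');c=cam('scene')
print(tri(b,(160+190/2.6,130+56/2.6),c,(160+247/2.6,100+47/2.6)))
plan(666,63.6,310,86)"
```

```text
[667.74564752  60.89473171 248.74663441]
t 59.38 pos [388.7  83.8 267.3] F [-0.3  0.5  1.1] open 40.3
[[0.998, -0.002, 0.07], [-0.07, -0.0, 0.998], [-0.002, -1.0, -0.0]] [ 0.08 -0.45  1.94  0.    1.66 -1.42]
jaw yaw now 86.0 turn_y -0.0 | then shift [278.  -42.7  -0.8] tilt [-0.002 -0.    -1.   ]
```

The knob is still at (668, 61, 249), as I left it. Re-grasping from above and closing along the reverse arc.

```bash
python3 -m inch '[[[20,-35,0,0,0,0],[30,-20,0,0,0,0],[45,0,0,0,0,0],[50,0,0,0,0,0],[50,0,0,0,0,0],[45,0,0,0,0,0],[28,0,0,0,0,0],[10,0,0,0,0,0]]]' 60; python3 -m inch '[[[0,0,0,0,0,0],[0,0,0,0,0,0]]]'; python3 -c "
from h import *
plan(666.4,63,237,86);cam('wrist','w32')"
```

```text
t: 60.38
tool_pos: [0.6672, 0.0641, 0.3208]
orientation: [-1.57, 0.058, -0.052]
force: [-0.8, 0.0, 0.0]
opening: 0.0601
t: 60.62
tool_pos: [0.6659, 0.0647, 0.3237]
orientation: [-1.57, 0.055, -0.054]
force: [0.7, 0.9, 0.2]
opening: 0.0602
t 60.62 pos [665.9  64.7 323.7] F [0.7 0.9 0.2] open 60.2
[[0.998, -0.0, 0.07], [-0.07, 0.0, 0.998], [-0.0, -1.0, 0.0]] [ 0.02  0.3   1.11  0.    1.72 -1.48]
jaw yaw now 86.0 turn_y 0.0 | then shift [ 0.7 86.7 -1.6] tilt [-0.  0. -1.]
```

View pics/w32.png

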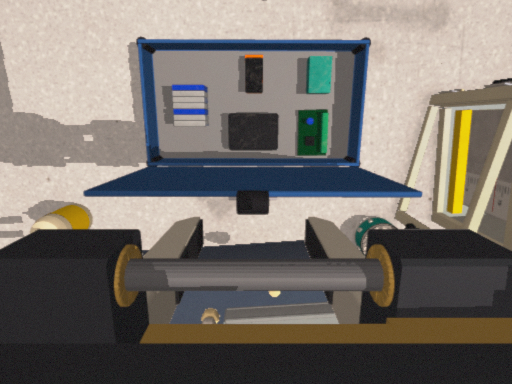

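```bash
python3 -m inch '[[[0.7,20,-1.5,0,0,0],[0,30,0,0,0,0],[0,25,0,0,0,0],[0,11,0,0,0,0],[0,0,0,0,0,0],[0,0,0,0,0,0]]]'; python3 -c "
from h import *
plan(666.4,63,237,86);cam('wrist','w33')"; python3 -m inch '[[[0,0,0,0,0,0],[0,0,0,0,0,0],[0,0,0,0,0,0],[0,0,0,0,0,0]]]' 15 30
```

```text
t: 61.42
tool_pos: [0.6677, 0.0629, 0.2389]
orientation: [-1.57, 0.053, -0.056]
force: [0.1, 0.3, 0.5]
opening: 0.0603
t 61.42 pos [667.7  62.9 238.9] F [0.1 0.3 0.5] open 60.3
[[0.998, 0.002, 0.07], [-0.07, -0.0, 0.998], [0.002, -1.0, 0.0]] [ 0.02  0.32  1.25 -0.    1.57 -1.48]
jaw yaw now 86.0 turn_y 0.0 | then shift [-1.3  1.9  0. ] tilt [ 0.002 -0.    -1.   ]
t: 61.98
tool_pos: [0.6672, 0.0635, 0.2375]
orientation: [-1.569, 0.055, -0.055]
force: [-0.4, -3.4, -0.0]
opening: 0.0257
```

View pics/w33.png

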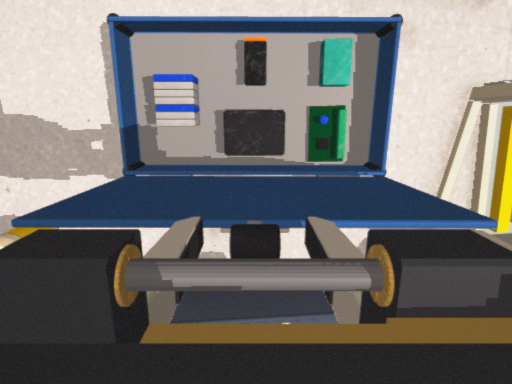

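```bash
python3 -m inch '[[[-12,0.4,0,0,0,0],[-17.3,2,0,0,0,0],[-17.1,3.5,0,0,0,0],[-16.7,5,0,0,0,0],[-16.2,6.4,0,0,0,0],[-15.6,7.8,0,0,0,0],[-14.9,9.1,0,0,0,0],[-14,10.4,0,0,0,0]]]';python3 -m inch '[[[-13.1,11.6,0,0,0,0],[-12,12.7,0,0,0,0],[-10.9,13.7,0,0,0,0],[0,0,0,0,0,0]]]'; python3 -c "
from h import *
plan(509.5,75,156,86)"
```

```text
t: 62.98
tool_pos: [0.5439, 0.0724, 0.1942]
orientation: [-1.569, 0.053, -0.056]
force: [-0.7, 3.3, 4.0]
opening: 0.0256
t: 63.48
tool_pos: [0.5062, 0.0751, 0.154]
orientation: [-1.569, 0.056, -0.053]
force: [-3.2, 5.0, 2.1]
opening: 0.0261
t 63.48 pos [506.2  75.1 154. ] F [-3.2  5.   2.1] open 26.1
[[0.998, -0.002, 0.069], [-0.069, 0.002, 0.998], [-0.002, -1.0, 0.001]] [ 0.05 -0.06  1.82  0.    1.39 -1.46]
jaw yaw now 86.0 turn_y 0.001 | then shift [ 3.3 -2.   0.1] tilt [-0.002  0.002 -1.   ]
```

```bash
python3 -m inch '[[[-7.6,14.6,0,0,0,0],[-7.8,15.3,0,0,0,0],[-6.5,16,0,0,0,0],[-5,16.5,0,0,0,0],[-3.8,17,0,0,0,0],[-2.5,17.3,0,0,0,0],[0,0,0,0,0,0]]]'; python3 -c "
from h import *
plan(469.6,77,40.6,86)"
```

```text
t: 64.35
tool_pos: [0.473, 0.0775, 0.0567]
orientation: [-1.568, 0.057, -0.052]
force: [-3.5, 5.7, -0.5]
opening: 0.0254
t 64.35 pos [473.   77.5  56.7] F [-3.5  5.7 -0.5] open 25.4
[[0.998, -0.003, 0.07], [-0.07, 0.002, 0.998], [-0.003, -1.0, 0.002]] [ 0.05 -0.04  1.99  0.    1.2  -1.45]
jaw yaw now 86.0 turn_y 0.0 | then shift [-3.4 16.1 -0.7] tilt [-0.003  0.002 -1.   ]
```

```bash
python3 -m inch '[[[-1,8,0,0,0,0],[-1,6,0,0,0,0],[0,3,0,0,0,0],[0,0,0,0,0,0],[0,0,0,0,0,0]]]'; python3 -c "
from h import *
plan(469.6,77,40.6,86)"
```

```text
t: 64.97
tool_pos: [0.472, 0.0776, 0.0409]
orientation: [-1.569, 0.056, -0.054]
force: [-2.7, 5.0, 0.1]
opening: 0.026
t 64.97 pos [472.   77.6  40.9] F [-2.7  5.   0.1] open 26.0
[[0.998, -0.001, 0.07], [-0.07, 0.002, 0.998], [-0.001, -1.0, 0.002]] [ 0.05 -0.02  2.    0.    1.16 -1.45]
jaw yaw now 86.0 turn_y 0.0 | then shift [-2.3  0.3 -0.7] tilt [-0.001  0.002 -1.   ]
```

```bash
python3 -m inch '[[[0,1.5,0,0,0,0],[0,0,0,0,0,0]]]'; python3 -m inch '[[[0,0,0,0,0,0],[0,0,0,0,0,0],[0,0,0,0,0,0],[-3,-15,0,0,0,0],[-10,-35,0,0,0,0],[-10,-40,0,0,0,0],[-20,-40,0,0,0,0],[0,0,0,0,0,0]]]' 60; python3 -c "
from h import *
st();b=cam('top');c=cam('scene');cam('wrist','w35')
print('knob tri scene/top check'); 
cv2.imwrite('pics/all35.png',np.hstack([cv2.resize(b['image'][130:270,160:310],None,fx=2.6,fy=2.6),cv2.resize(c['image'][130:270,160:310],None,fx=2.6,fy=2.6)]))"
```

```text
t: 65.22
tool_pos: [0.4719, 0.0776, 0.0394]
orientation: [-1.569, 0.056, -0.054]
force: [-3.5, 5.2, -0.9]
opening: 0.0259
t: 66.22
tool_pos: [0.4315, 0.0798, 0.1747]
orientation: [-1.569, 0.048, -0.061]
force: [1.0, -0.7, -0.3]
opening: 0.0599
t 66.22 pos [431.5  79.8 174.7] F [ 1.  -0.7 -0.3] open 59.9
[[0.998, 0.008, 0.069], [-0.069, 0.001, 0.998], [0.008, -1.0, 0.001]] [ 0.07 -0.3   1.99  0.    1.44 -1.44]
knob tri scene/top check
```

View pics/all35.png

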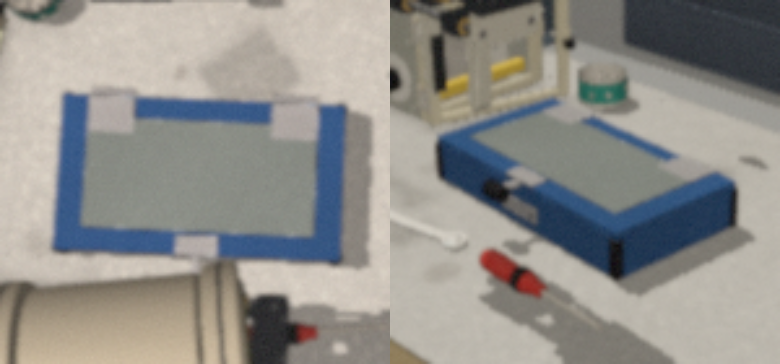

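View pics/w35.png

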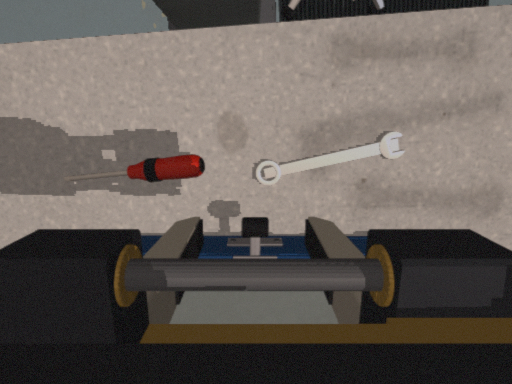

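```bash
python3 -m inch '[[[-15,-40,0,0,0,0],[-15,-40,0,0,0,0],[-15,-20,0,0,0,0],[0,0,0,0,0,0],[0,0,0,0,0,0],[0,0,0,0,0,0]]]'; python3 -c "
from h import *
c=cam('scene');o=cv2.imread('pics/scene0.png')
for im in (o,c['image']):
    r=im[190:222,188:214]; m=(cv2.cvtColor(r,cv2.COLOR_BGR2GRAY)<35); ys,xs=np.nonzero(m); print(xs.mean()+188,ys.mean()+190,m.sum())
print(np.mean(cv2.absdiff(o,c['image'])[165:235,175:295]))
st()"
```

```text
t: 67.12
tool_pos: [0.3845, 0.0825, 0.2679]
orientation: [-1.57, 0.057, -0.052]
force: [-0.1, -0.3, 0.1]
opening: 0.0602
199.87234042553192 203.6595744680851 47
199.6341463414634 203.58536585365854 41
2.214920634920635
t 67.17 pos [384.5  82.5 268.2] F [ 0.7 -0.4 -0.3] open 60.3
[[0.998, -0.003, 0.07], [-0.07, -0.0, 0.998], [-0.003, -1.0, -0.0]] [ 0.08 -0.47  1.94 -0.    1.67 -1.42]
```

The knob is within 0.3 px of its original shut position, and nothing is touching the case. Handing in.

```bash
python3 -c "
from plant import robot
print(robot.close_job())"
```

```text
the job is handed in; nothing more can be done
None
```

I opened the case by its knob to about upright and let go; the lid stood by itself for over 2 s. All five spares were on the worktop, and all five went into the case. I then closed the lid by the knob and handed the job in at about 67 s; no verdict was reported.

- **Before closing:** the top, scene and wrist pictures showed all five spares lying flat, side by side and clear of the walls, with the lid standing open.
- **After closing:** in the scene camera the knob was within 0.3 px of where it was at the start, so the lid is shut. The arm was clear and touching nothing. In the last pictures the spanner and screwdriver look unmoved. The bottle stood untouched up to the last look at it before closing, but I did not measure the position of any of the three.
- **Probe case:** it was knocked towards the oil bottle partway through. I measured it again, gripped it along its length with the gripper leaning about 25°, and put it down at the same lean so it lay flat.
- **Fuse carton:** I let go of it about 3 mm above the floor. It landed flat.

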